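# Gauge a lens barrel and hold it in the V-blocks

## Robot

A 6-joint arm with a two-finger parallel gripper is mounted at the origin on the work surface; the furniture and walls round the work are solid. World frame = base frame: x ahead of the robot, y to its left, z up, the work surface at z = 0. Lengths are in m, angles in degrees, forces in N, time in s.
With the tool pointing down it reaches from about 0.35 to 0.875 m from the base axis. Payload 4.2 kg.
Tool frame: the origin (TCP) lies at the very end of the fingers, on their centre line; the grasp point (between the pads) lies behind it (r.grip_point_offset is the z of the grasp point in the tool frame, in m); z points along the fingers, y is the direction in which the jaws open and shut (so a half turn about z gives the same grasp; the last joint's range is limited). The gripper opens to 87 mm and grips with 3 to 60 N. Pads are 19 mm wide; open, the fingers measure 117 mm over their backs; the gripper's body (75 mm by 190 mm) begins 51 mm behind the grasp point.
Start: joints at [86.436, 22.042, 0.453, 0, -68.411, -14.817], TCP at [0.197, 0.593, 0.199] pointing down, gripper open.
Joint ranges: [-179.83, 179.83], [-69.29, 118.12], [-61.27, 80.66], [-181.25, 117.63], [-171.15, -9.14], [-177.46, 177.46]. Speed limits (degrees/s): [159.86, 159.86, 180, 180, 180, 180].

## Interface

Orientations are given as a 3x3 rotation matrix whose columns are the frame's x, y, z axes.
In Python, from station import r, capture, workorder gives the robot as it stands. The module is installed in compiled form; this text tells all that it offers.
- The arm moves only by the shell command python3 -m crank 'ROWS'. ROWS is JSON, a list of rows, each an object with "delta_rot": the turn, a rotation vector about the tool's x, y, z in rad, a list of three; "linear": the shift along the tool's x, y, z in m, a list of three; "gripper": the opening in per cent of the stroke, from 0 (shut) to 100 (fully open). A call has 1 to 10 rows; each row shifts and turns the commanded pose from where the row before left it, along the tool's axes as they then stand; what a row does not reach is not made up. A row lasts 1/8 s, in which the tool goes at most 62.5 mm and 10.7 degrees, less where a joint would pass 70% of its speed; a pose out of reach is approached as far as the arm can. A call is refused whole if a number of a shift passes 0.0625 or a number of a turn 0.188, either way. A call with a gripper value outside its range is refused whole. The fingers move at their own pace and stop on an object; the grip force is fixed at half the most. Time passes only in rows, so rows that do not move let the fingers close. It gives the time, the measured TCP pose, the force and the opening at its end, in the units of the state.
- r.sense(): the state, without advancing time (a new reading comes with each control period).
- capture(name): name is "scene" or "side" or "wrist"; returns a dict with "img" (480x640x3 uint8, blue, green, red), "fx", "fy", "cx", "cy" (pixels), "dist_coeffs" ([k1, k2, p1, p2, k3] as OpenCV has them; the pictures are not rectified), "world_from_camera" (4x4, takes a point from camera to world coordinates). Camera axes: x right, y down, z forward; pixel columns grow to the right and rows downward; lengths in m; the calibration is good to about 2 mm. A picture is of the moment at which its call begins. There is no depth.
- workorder.finish_job(): hands the job in, once; it reports no verdict.
The state is a dict: "time_s": time; "joints": joint angles; "joint_velocities": joint speeds; "effort": joint torques, N m; "tcp_pos": TCP position; "ee_rot": TCP orientation; "wrist_force": force on the tool from outside, world axes, zero at the start; "moment": the same for the moment, N m; "gripper_width": opening from 0.0 (shut) to 1.0 (fully open).
Only numpy, scipy, OpenCV 4.12 (cv2) and the standard library are available. Lean on these libraries where they do the work, as an engineer would, in place of code of your own. Each camera call takes 0.05 s, during which the arm holds its last target.

## Task

Of the two lens barrels in the rack, only the slimmer one passes the gap gauge: check it by lowering it lying level right down between the two gauge jaws, then lift it out and lay it in the pair of V-blocks, centred lengthwise so that it bears in both blocks. Finish while still holding it there, pressed down firmly onto both faces of the V; do not let go. The thicker barrel ends up lying in the rack, and the other things on the desk are left alone.

Things in the scene. Friction and masses are not known exactly. Their poses are not given: they have to be found in the camera images.
- slim_barrel_center (a point): Slim lens barrel: plain aluminium cylinder with glass ends, 120 mm long, 25 mm in diameter, about 0.12 kg, lying level in one of the two places of the rack (which of the two varies). This point is its centre; its x axis runs along the barrel. It can be gripped across its middle, from above.
- slim_barrel: The slim lens barrel itself (same origin and axes as its centre point).
- thick_barrel_center (a point): Thick lens barrel: plain aluminium cylinder with glass ends, 120 mm long, 31 mm in diameter, about 0.12 kg, lying level in one of the two places of the rack (which of the two varies). This point is its centre; its x axis runs along the barrel. It does not enter the gap gauge.
- gauge: The gap gauge: steel jaws on a base plate 64 x 92 mm, 10 mm high; origin under its centre, on the desk, axes as the gap.
- vblock: Base plate of the V-blocks, 116 x 80 mm, 10 mm high; origin under its centre, on the desk. The two blocks stand on it at x = -47 to -25 and +25 to +47 mm, 55 mm wide, 58 mm high above the desk; the 50 mm between them is open down to the plate, so fingers that grip the barrel at its middle fit there.
- rack: Grey plastic rack fixed to the desk, 104 x 200 mm; origin under its centre, on the desk. Two rails (12 mm thick, at x = -36 and +36 mm, base 8 mm high between them) carry the barrels along the rack's x axis, undersides 30 mm above the desk, in two places at y = -47.5 and +47.5 mm: flat troughs 35 mm wide between stops 9 mm high, where a barrel may lie a few mm off the middle.
- gauge_gap (a point): Middle of the gap's floor, 30 mm above the desk, in a fixed gauge of two upright steel jaws 28 mm apart (along y), 12 mm thick (along x). The barrel comes down from above lying along x, any part of it between the jaws and sticking out on both sides. Jaw tops 45 mm above this point; the gap's top 10 mm flares to 44 mm. Slim barrel right down: centre 12.5 mm above this point (under 22 mm counts).
- v_seat (a point): Where the slim barrel's centre lies when seated in the pair of steel V-blocks, 57.7 mm above the desk; x runs along the V, z up. The 90-degree V (mouth 36 mm wide) opens upward; its bottom is 17.7 mm below this point and the tops of the blocks are level with it.
- v_left: The faces of the V at +y, on both blocks; origin as the V-blocks' base, on the desk under the seat. Each side needs over 1.5 N and one of them over 3.5 N: a straight downward push of 5 N on the lying barrel does it; a hand held 1 mm to one side or twisting the barrel loads one side more, so push with 15 to 25 N, or ease sideways until both sides bear alike.
- v_right: The faces of the V at -y, on both blocks; origin as the V-blocks' base.
- ring_gauge: knurled steel setting ring, 54 mm across, 18 mm high, behind the gap gauge; origin under its centre. Bystander.
- oil_pot: small round lidded pot, 51 mm across, 36 mm high, behind the gap gauge; origin under its centre. Bystander.
There are look-alikes about, which are no part of the job. Leave any orange look-alike of the slim_barrel alone.

How it is judged (in metres and radians):
On the way:
1. the slim barrel lies level, right down between the jaws of the gap gauge (x of slim_barrel_center in the frame of gauge_gap between -0.052 and 0.052 m and y of slim_barrel_center in the frame of gauge_gap between -0.006 and 0.006 m and z of slim_barrel_center in the frame of gauge_gap between 0.008 and 0.022 m and angle between the x axis of slim_barrel_center and the x axis of gauge_gap, either way round below 0.2 rad), for 0.2 s.
At the end, for the whole second after the job is handed in: Slim barrel along the V, centred within 12 mm lengthwise and 3 mm crosswise and in height, within 0.05 rad, at rest, fingers on it (over 1 N), pressed with over 1.5 N onto each side of the V and over 3.5 N onto at least one; the thick barrel lies in the rack (contact force between slim_barrel and v_left above 1.5 N and contact force between slim_barrel and v_right above 1.5 N and (contact force between slim_barrel and v_left above 3.5 N or contact force between slim_barrel and v_right above 3.5 N) and contact force between the fingers and slim_barrel above 1 N and x of slim_barrel_center in the frame of v_seat between -0.012 and 0.012 m and y of slim_barrel_center in the frame of v_seat between -0.003 and 0.003 m and z of slim_barrel_center in the frame of v_seat between -0.003 and 0.003 m and angle between the x axis of slim_barrel_center and the x axis of v_seat, either way round below 0.05 rad and linear speed of slim_barrel below 0.02 m/s and x of thick_barrel_center in the frame of rack between -0.03 and 0.03 m and y of thick_barrel_center in the frame of rack between -0.066 and 0.066 m and z of thick_barrel_center in the frame of rack between 0.042 and 0.049 m); the arm keeps its last pose, push and grip.
It fails at once if the ring gauge is pushed away (more than 30 mm) (distance of ring_gauge from where it was at the start of the episode above 0.03 m).
It fails at once if the oil pot is pushed away (more than 30 mm) (distance of oil_pot from where it was at the start of the episode above 0.03 m).
It also fails if it takes over 56 s, if anything falls off the work surface, if the arm or the gripper's body presses on something with over 40 N, if the wrist force passes 120 N, or if a joint passes its speed limit or range.

## Working session

There is one attempt and no reset: what is moved stays moved. The work goes in short steps, Python scripts to look and compute and a shell command to move; the robot and the scene stay as the last step left them, time stands still between calls to the robot, and variables do not carry over. Pictures are saved under pics/ and viewed, and the job is handed in when it is done.

```bash
mkdir -p pics; cat > h.py <<'E'
import numpy as np, cv2
from station import r, capture, workorder
def cam(n):
    c=capture(n); c['K']=np.array([[c['fx'],0,c['cx']],[0,c['fy'],c['cy']],[0,0,1]],float); c['D']=np.array(c['dist_coeffs'],float); c['T']=np.array(c['world_from_camera']); return c
def ray(c,p):
    q=cv2.undistortPoints(np.array([[p]],float),c['K'],c['D'])[0,0]
    d=c['T'][:3,:3]@np.array([q[0],q[1],1.]); return c['T'][:3,3],d/np.linalg.norm(d)
def onz(c,p,z):
    o,d=ray(c,p); return o+d*(z-o[2])/d[2]
def tri(obs):
    A=0;b=0
    for c,p in obs:
        o,d=ray(c,p);P=np.eye(3)-np.outer(d,d);A=A+P;b=b+P@o
    return np.linalg.solve(A,b)
def proj(c,X):
    R=c['T'][:3,:3].T;t=-R@c['T'][:3,3]
    return cv2.projectPoints(np.array(X,float).reshape(-1,3),cv2.Rodrigues(R)[0],t,c['K'],c['D'])[0].reshape(-1,2)
E
python3 - <<'E'
from h import *
import pickle
s=r.sense(); print({k:np.round(v,3).tolist() for k,v in s.items()}, r.grip_point_offset)
for n in ['scene','side','wrist']:
    c=cam(n); cv2.imwrite(f'pics/{n}0.png',c['img']); pickle.dump(c,open(f'{n}0.pkl','wb')); print(n,np.round(c['T'],3).tolist(),c['fx'])
E
```

```text
{'time_s': 0.0, 'joints': [86.436, 22.09, 0.378, -0.029, -68.412, -14.818], 'joint_velocities': [0.125, 0.004, -0.011, -0.127, -0.054, -0.005], 'effort': [-0.0, -39.067, 18.74, 4.22, 0.011, -0.0], 'tcp_pos': [0.197, 0.592, 0.198], 'ee_rot': [[0.949, -0.316, -0.001], [-0.316, -0.949, -0.002], [0.0, 0.002, -1.0]], 'wrist_force': [0.109, 0.001, 0.228], 'moment': [0.047, -0.04, -0.032], 'gripper_width': 0.997} -0.0187
scene [[0.799, -0.457, 0.39, -0.031], [-0.601, -0.625, 0.499, -0.752], [0.016, -0.633, -0.774, 1.166], [0.0, 0.0, 0.0, 1.0]] 475.6300988086059
side [[0.216, -0.823, 0.525, -0.22], [-0.976, -0.179, 0.12, -0.251], [-0.005, -0.539, -0.843, 1.265], [0.0, 0.0, 0.0, 1.0]] 594.8250937215379
wrist [[-0.316, -0.917, -0.242, 0.263], [-0.949, 0.306, 0.078, 0.571], [0.003, 0.254, -0.967, 0.384], [0.0, 0.0, 0.0, 1.0]] 387.3457061366566
```

View pics/scene0.png

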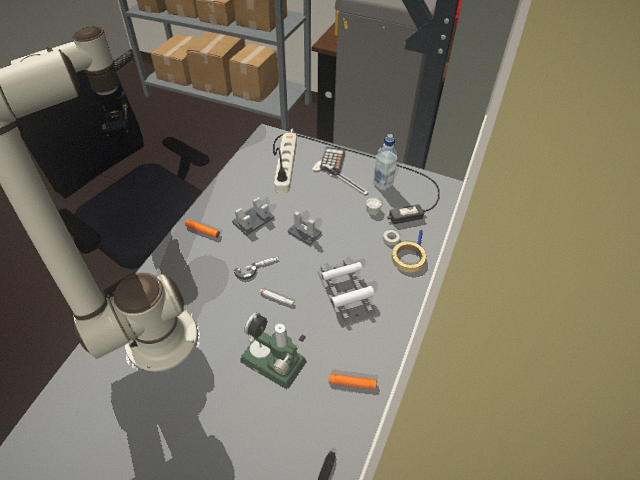

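View pics/side0.png

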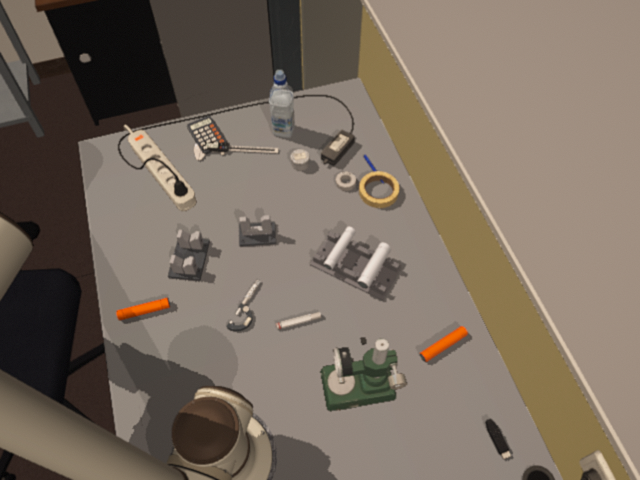

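View pics/wrist0.png

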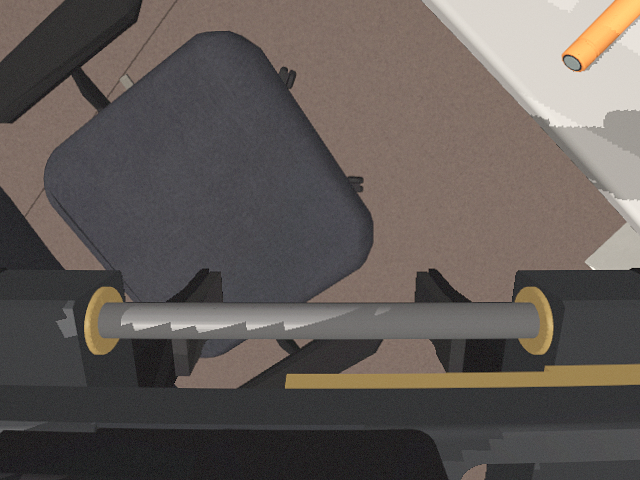

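The scene shows the rack at about scene (347,285), side (357,260), carrying two white barrels. The V-blocks are at scene (253,215) and the gauge at scene (306,228). Next I'll take close crops.

```bash
python3 - <<'E'
import cv2,numpy as np
a=cv2.imread('pics/scene0.png');b=cv2.imread('pics/side0.png')
f=lambda i,x,y,w,h,s:cv2.resize(i[y:y+h,x:x+w],None,fx=s,fy=s,interpolation=cv2.INTER_CUBIC)
cv2.imwrite('pics/c1.png',f(a,220,180,180,150,4.4))
cv2.imwrite('pics/c2.png',f(b,160,200,130,90,6))
cv2.imwrite('pics/c3.png',f(b,300,210,120,95,6))
E
```

```text
(no output)
```

View pics/c1.png

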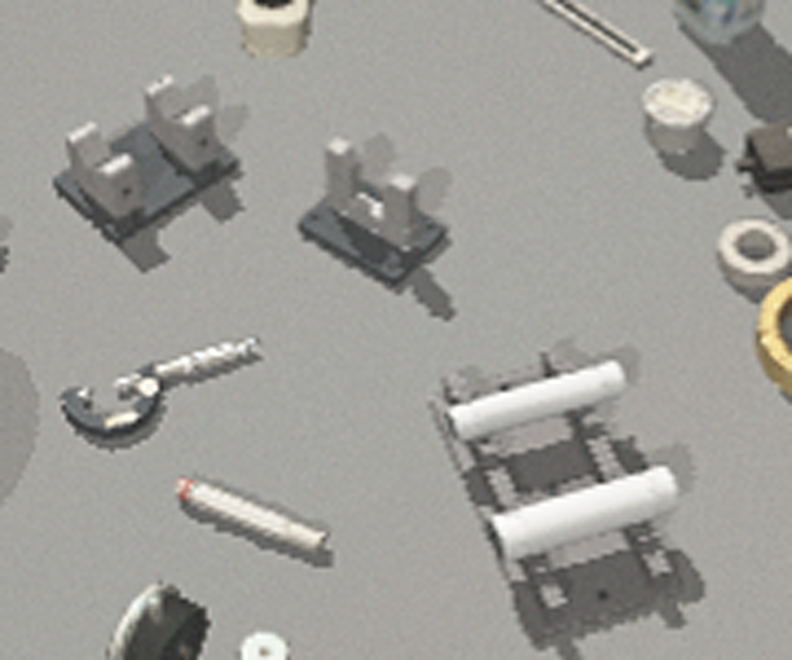

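View pics/c2.png

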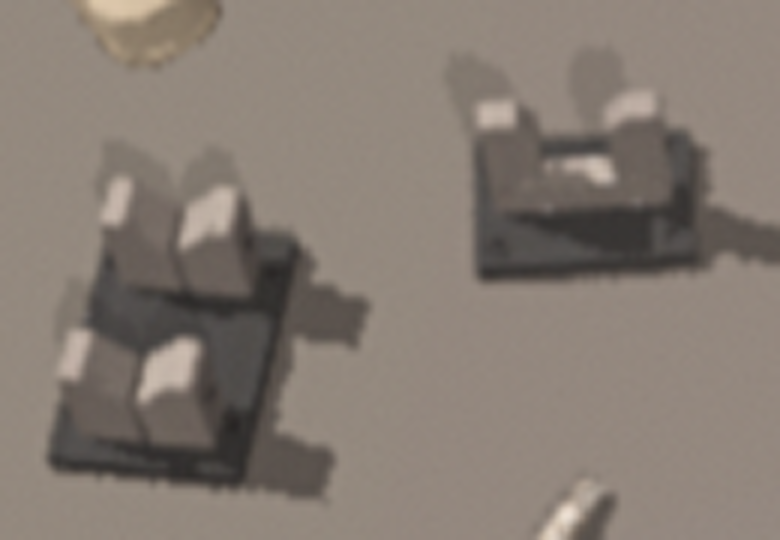

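View pics/c3.png

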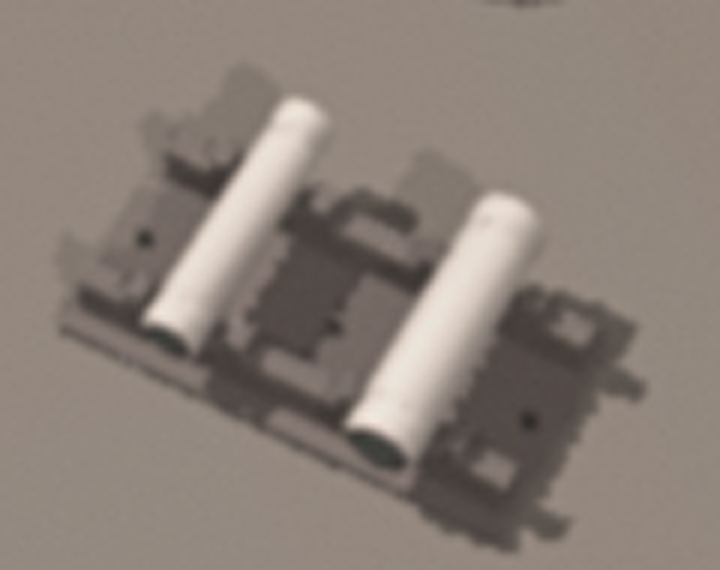

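Things that could be taken for the slim barrel:
- White barrel A: scene (342,271), side (339,246). It is the narrower one.
- White barrel B: scene (353,297), side (374,265). It is clearly wider, so this is the thick one.
- Orange tubes: scene (202,229) and (353,381).
- White pen-like marker: scene (277,298).

I choose A, and will confirm the diameters numerically.

```bash
cat > m1.py <<'E'
from h import *
import pickle
S=pickle.load(open('scene0.pkl','rb'));D=pickle.load(open('side0.pkl','rb'))
def blobs(c,box):
    x,y,w,h=box; g=cv2.cvtColor(c['img'],cv2.COLOR_BGR2GRAY)[y:y+h,x:x+w]
    m=(g>175).astype(np.uint8); n,l,st,ce=cv2.connectedComponentsWithStats(m)
    out=[]
    for i in range(1,n):
        if st[i,4]>150:
            cnt=max(cv2.findContours((l==i).astype(np.uint8),0,1)[0],key=cv2.contourArea)
            re=cv2.minAreaRect(cnt); out.append((ce[i]+[x,y],re,st[i,4]))
    return out
bs=blobs(S,(315,250,70,70));bd=blobs(D,(300,215,110,85))
for b in bs+bd: print(np.round(b[0],1),np.round(b[1][1],1),round(b[1][2]),b[2])
for p,q in zip(sorted(bs,key=lambda b:b[0][1]),sorted(bd,key=lambda b:b[0][0])):
    print(tri([(S,p[0]),(D,q[0])]).round(4),onz(S,p[0],.0425).round(4),onz(D,q[0],.0425).round(4))
# jaws tops of vblock, gauge from crops (scene: /4.4+offset; side: /6+offset)
cs=lambda x,y:(220+x/4.4,180+y/4.4); cd=lambda x,y:(160+x/6,200+y/6)
for n,a,b in [('gauge jaw L',cs(340,146),cd(497,113)),('gauge jaw R',cs(402,182),cd(633,106)),
  ('v a',cs(83,132),cd(76,355)),('v b',cs(118,163),cd(172,362)),('v c',cs(160,85),cd(118,202)),('v d',cs(197,115),cd(212,212))]:
    print(n,tri([(S,a),(D,b)]).round(4))
print('ring',onz(S,(391,238),.018).round(3),onz(D,(346,180),.018).round(3),'pot',onz(S,(374,204),.036).round(3),onz(D,(300,158),.036).round(3))
E
python3 m1.py
```

```text
[342.  269.8] [ 7.3 40.2] 74 279
[352.6 295.2] [ 9.7 42.5] 73 381
[339.1 245.1] [ 7.2 43.8] 33 300
[373.5 262.3] [ 9.4 45.6] 30 406
[ 0.5234 -0.1375  0.0495] [ 0.5244 -0.1348  0.0425] [ 0.5302 -0.1362  0.0425]
[ 0.4908 -0.2264  0.0537] [ 0.4933 -0.2223  0.0425] [ 0.5004 -0.2256  0.0425]
gauge jaw L [0.5318 0.1024 0.0768]
gauge jaw R [0.5485 0.0503 0.0742]
v a [0.3969 0.2369 0.0604]
v b [0.4046 0.201  0.0543]
v c [0.4677 0.2444 0.061 ]
v d [0.4767 0.2092 0.0523]
ring [ 0.74  -0.115  0.018] [ 0.748 -0.112  0.018] pot [0.782 0.018 0.036] [0.781 0.02  0.036]
```

```bash
python3 -m crank '[{"linear":[0.04,0.0434,0],"delta_rot":[0,0,0],"gripper":100},{"linear":[0.04,0.0434,0],"delta_rot":[0,0,0],"gripper":100},{"linear":[0.04,0.0434,0],"delta_rot":[0,0,0],"gripper":100},{"linear":[0.04,0.0434,0],"delta_rot":[0,0,0],"gripper":100},{"linear":[0.04,0.0434,0],"delta_rot":[0,0,0],"gripper":100},{"linear":[0.04,0.0434,0],"delta_rot":[0,0,0],"gripper":100},{"linear":[0.04,0.0434,0],"delta_rot":[0,0,-0.14],"gripper":100},{"linear":[0,0,0],"delta_rot":[0,0,-0.14],"gripper":100},{"linear":[0,0,0],"delta_rot":[0,0,-0.14],"gripper":100},{"linear":[0,0,0],"delta_rot":[0,0,0],"gripper":100}]'
cat > snap.py <<'E'
import sys,pickle
from h import *
c=cam('wrist'); n=sys.argv[1]; cv2.imwrite(f'pics/{n}.png',c['img']); pickle.dump(c,open(n+'.pkl','wb'))
s=r.sense(); print(s['time_s'],np.round(s['tcp_pos'],4),np.round(s['ee_rot'],3).tolist(),np.round(s['wrist_force'],2),np.round(s['moment'],2),s['gripper_width'],np.round(s['joints'],0))
E
python3 snap.py w1
```

```text
time_s: 1.4
tcp_pos: [0.3669, 0.2161, 0.1992]
ee_rot: [[0.995, 0.097, -0.0], [0.097, -0.995, -0.0], [-0.0, 0.0, -1.0]]
wrist_force: [-0.5, -0.4, -0.2]
gripper_width: 0.996
1.45 [0.3669 0.2164 0.1991] [[0.995, 0.097, -0.0], [0.097, -0.995, -0.0], [-0.0, 0.0, -1.0]] [0.9  0.11 0.43] [-0.01  0.01  0.03] 1.0034066787680915 [ 53.   2. -26.  -0. -62.  43.]
```

View pics/w1.png

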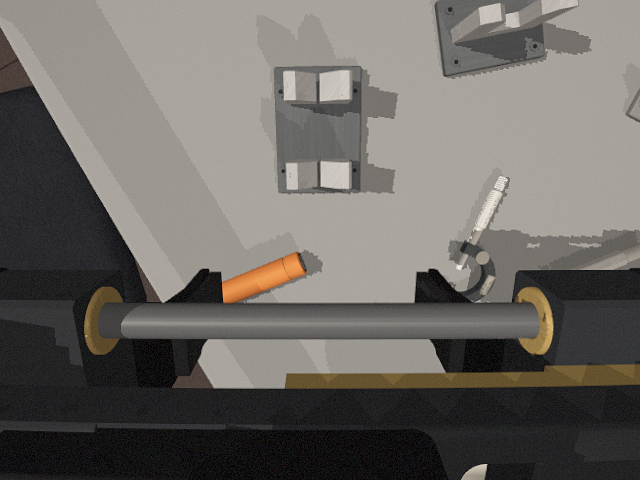

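V-blocks: plate corners are at about (275,67), (361,66), (366,192) and (279,192), with block tops at rows 70-103 and 160-190. Now to the gauge.

```bash
python3 -m crank '[{"linear":[0.0226,0.0429,0],"delta_rot":[0,0,0],"gripper":100},{"linear":[0.0226,0.0429,0],"delta_rot":[0,0,0],"gripper":100},{"linear":[0.0226,0.0429,0],"delta_rot":[0,0,0],"gripper":100},{"linear":[0.0226,0.0429,0],"delta_rot":[0,0,-0.11],"gripper":100},{"linear":[0,0,0],"delta_rot":[0,0,-0.11],"gripper":100},{"linear":[0,0,0],"delta_rot":[0,0,0],"gripper":100}]'
python3 snap.py w2
```

```text
time_s: 2.2
tcp_pos: [0.4739, 0.0544, 0.1989]
ee_rot: [[0.951, 0.31, -0.001], [0.31, -0.951, -0.0], [-0.001, -0.0, -1.0]]
wrist_force: [0.1, 0.3, 0.2]
gripper_width: 0.999
2.25 [0.4738 0.0548 0.199 ] [[0.95, 0.311, -0.001], [0.311, -0.95, -0.0], [-0.001, -0.0, -1.0]] [ 0.33 -0.5  -0.79] [-0.01 -0.01 -0.03] 1.0007670217029279 [ 26.   8. -20.  -0. -63.  82.]
```

View pics/w2.png

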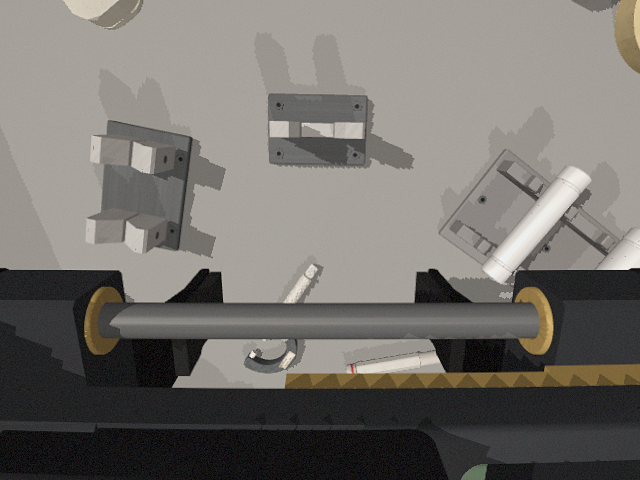

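Gauge: plate corners (268,94), (366,96), (367,165), (269,164), with jaws at rows 121-137. The V-blocks are at left around (140,190) and the slim barrel runs (495,272)-(580,177). Zooming in for corner picks.

```bash
python3 - <<'E'
import cv2
f=lambda n,o,x,y,w,h,s:cv2.imwrite('pics/'+o,cv2.resize(cv2.imread('pics/'+n)[y:y+h,x:x+w],None,fx=s,fy=s,interpolation=cv2.INTER_NEAREST))
f('w1.png','z1.png',260,55,120,150,4); f('w2.png','z2.png',70,110,130,150,4); f('w2.png','z3.png',255,85,125,90,6)
E
```

```text
(no output)
```

View pics/z1.png

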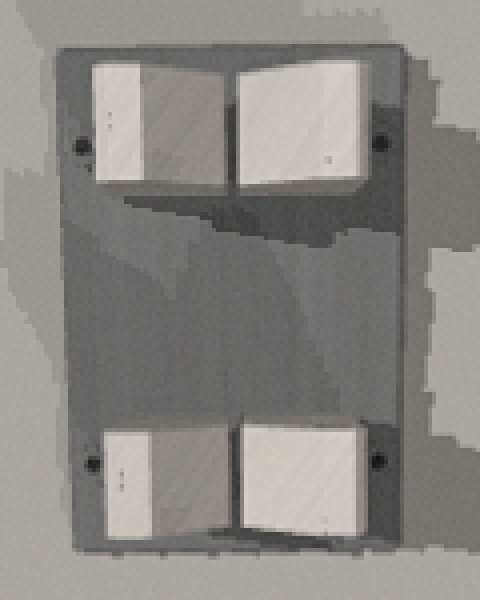

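View pics/z2.png

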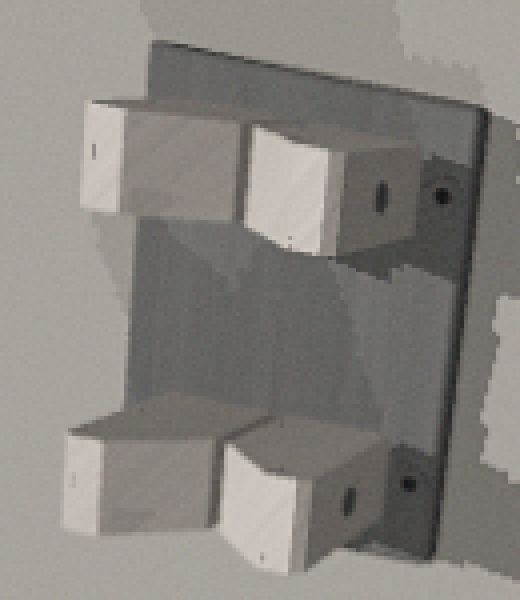

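View pics/z3.png

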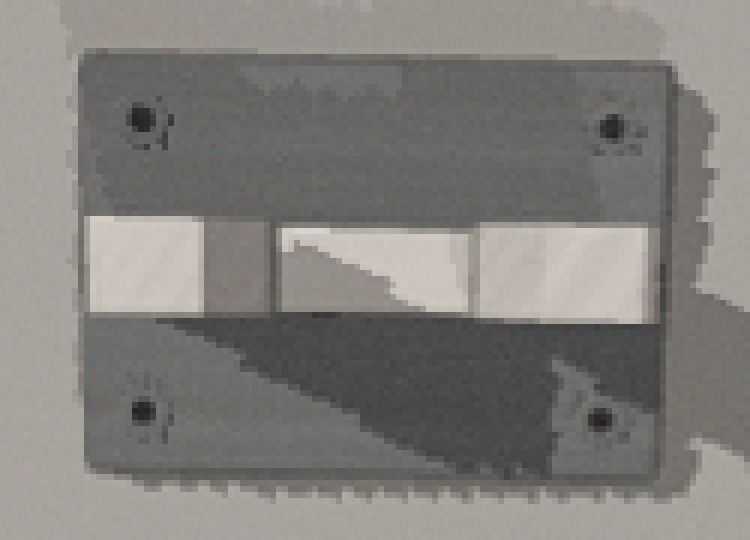

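```bash
cat > m2.py <<'E'
from h import *
import pickle
A=pickle.load(open('w1.pkl','rb'));B=pickle.load(open('w2.pkl','rb'))
a=lambda x,y:(260+x/4-.5,55+y/4-.5); b=lambda x,y:(70+x/4-.5,110+y/4-.5); g=lambda x,y:(255+x/6-.5,85+y/6-.5)
prs=[((93,65),(88,101)),((97,183),(80,207)),((361,61),(332,150)),((359,180),(328,254)),((104,432),(70,433)),((107,537),(63,528)),((358,430),(298,480)),((357,534),(292,572))]
P=np.array([tri([(A,a(*p)),(B,b(*q))]) for p,q in prs]); print(P.round(4))
P1=np.array([onz(A,a(*p),.058) for p,q in prs]); print('z plane',P1.round(4))
P2=np.array([onz(B,b(*q),.058) for p,q in prs])
for Q in (P,P1,P2):
    c=Q.mean(0); ax=Q[:4].mean(0)-Q[4:].mean(0); print('V centre',c.round(4),'yaw',np.degrees(np.arctan2(ax[1],ax[0])).round(2), np.hypot(*ax[:2]).round(4))
pc=np.array([onz(A,a(*p),.010) for p in [(58,48),(402,46),(400,548),(74,548)]]);ax=pc[:2].mean(0)-pc[2:].mean(0); print('plate',pc.mean(0).round(4),np.degrees(np.arctan2(ax[1],ax[0])).round(2),[np.linalg.norm(pc[i]-pc[i-1]).round(4) for i in range(4)])
gp=np.array([onz(B,g(*p),.010) for p in [(80,54),(672,66),(660,476),(88,466)]]);ax=gp[:2].mean(0)-gp[2:].mean(0); print('gplate',gp.mean(0).round(4),np.degrees(np.arctan2(ax[1],ax[0])).round(2),[np.linalg.norm(gp[i]-gp[i-1]).round(4) for i in range(4)])
w=gp[[0,3]].mean(0)-gp[[1,2]].mean(0);print('yaw from y',np.degrees(np.arctan2(-w[0],w[1])).round(2))
# jaw tops z .075 outer edges, floor z .030
t=[onz(B,g(*p),.075) for p in [(86,216),(90,313),(648,226),(657,322)]]; print('jaw tops',np.round(t,4),np.mean(t,0).round(4))
f=[onz(B,g(*p),.030) for p in [(279,228),(279,312),(470,234),(470,318)]]; print('floor',np.round(f,4),np.mean(f,0).round(4),np.linalg.norm(f[0]-f[2]))
E
python3 m2.py
```

```text
[[0.4806 0.2556 0.0552]
 [0.4584 0.2532 0.0555]
 [0.4865 0.203  0.0578]
 [0.4644 0.2006 0.0545]
 [0.4086 0.2479 0.0541]
 [0.3866 0.2456 0.0547]
 [0.4149 0.1954 0.0581]
 [0.3931 0.193  0.0568]]
z plane [[0.4804 0.2555 0.058 ]
 [0.4583 0.253  0.058 ]
 [0.4863 0.2029 0.058 ]
 [0.4639 0.2007 0.058 ]
 [0.4092 0.2478 0.058 ]
 [0.3873 0.2455 0.058 ]
 [0.4147 0.1953 0.058 ]
 [0.393  0.193  0.058 ]]
V centre [0.4366 0.2243 0.0558] yaw 6.07 0.0721
V centre [0.4366 0.2242 0.058 ] yaw 6.12 0.0716
V centre [0.4373 0.2232 0.058 ] yaw 6.11 0.0717
plate [0.4372 0.2234 0.01  ] 6.33 [np.float64(0.1137), np.float64(0.0777), np.float64(0.1142), np.float64(0.0793)]
gplate [0.5421 0.0779 0.01  ] 17.7 [np.float64(0.0622), np.float64(0.0905), np.float64(0.0621), np.float64(0.091)]
yaw from y 16.98
jaw tops [[0.5366 0.115  0.075 ]
 [0.5251 0.1111 0.075 ]
 [0.5577 0.0461 0.075 ]
 [0.5467 0.0409 0.075 ]] [0.5415 0.0782 0.075 ]
floor [[0.5432 0.0931 0.03  ]
 [0.5317 0.0895 0.03  ]
 [0.5511 0.0661 0.03  ]
 [0.5396 0.0623 0.03  ]] [0.5414 0.0777 0.03  ] 0.028077961065570936
```

V centre is (0.437, 0.224) with yaw 6.1°, tops triangulated at z≈0.056 (text 0.058). Gauge gap is (0.5415, 0.078) with yaw 17°, measured gap 28.1 mm. All of this is consistent with the text. Next, a rough pose of the slim barrel from w2.

```bash
python3 - <<'E'
from h import *
import pickle
B=pickle.load(open('w2.pkl','rb'))
p=onz(B,(495,272),.0425);q=onz(B,(580,177),.0425);d=q-p
yaw=np.arctan2(d[1],d[0]);c=(p+q)/2
print(p,q,np.linalg.norm(d),np.degrees(yaw),c)
u=np.array([np.cos(yaw),np.sin(yaw)]);t=c[:2]-.08*u;R=np.array(r.sense()['ee_rot']);dl=np.r_[t,0]-[.4738,.0548,0]
print(t,R.T@dl)
E
```

```text
[ 0.47067748 -0.12213569  0.0425    ] [ 0.57680382 -0.15800263  0.0425    ] 0.11202337146605193 -18.673432684028707 [ 0.52374065 -0.14006916  0.0425    ]
[ 0.44795194 -0.11445526] [-7.72037635e-02  1.52823569e-01  3.79434010e-05]
```

```bash
python3 -m crank '[{"linear":[-0.0257,0.0509,0],"delta_rot":[0,0,0],"gripper":100},{"linear":[-0.0257,0.0509,0],"delta_rot":[0,0,0],"gripper":100},{"linear":[-0.0257,0.0509,0],"delta_rot":[0,0,0.16],"gripper":100},{"linear":[0,0,0],"delta_rot":[0,0,0.16],"gripper":100},{"linear":[0,0,0],"delta_rot":[0,0,0.16],"gripper":100},{"linear":[0,0,0],"delta_rot":[0,0,0.16],"gripper":100},{"linear":[0,0,0],"delta_rot":[0,0,0],"gripper":100}]'
python3 snap.py w3
```

```text
time_s: 3.12
tcp_pos: [0.4486, -0.1138, 0.1993]
ee_rot: [[0.949, -0.314, 0.0], [-0.314, -0.949, 0.0], [0.0, -0.0, -1.0]]
wrist_force: [0.3, -0.8, 0.9]
gripper_width: 1.002
3.175 [ 0.4486 -0.1138  0.1993] [[0.95, -0.313, 0.0], [-0.313, -0.95, 0.0], [0.0, -0.0, -1.0]] [-0.04 -0.03  0.36] [ 0.05  0.06 -0.  ] 1.0007428078959435 [  6.   6. -21.  -0. -63.  66.]
```

View pics/w3.png

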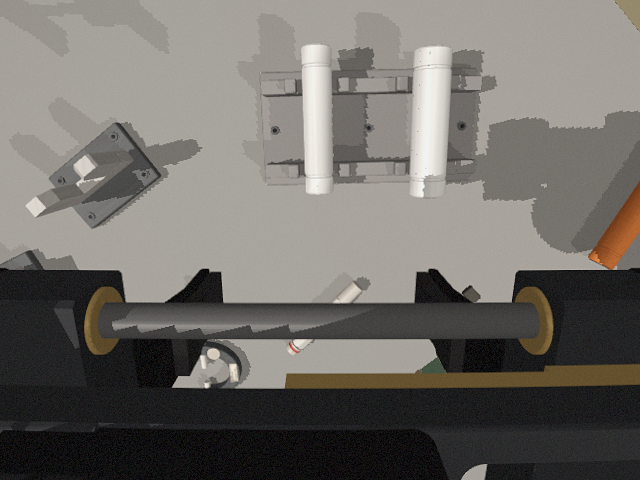

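The slim barrel is at columns 302-332 and the thick one at 412-450, so left is slim. Measuring both.

```bash
cat > m3.py <<'E'
from h import *
import pickle
B=pickle.load(open('w2.pkl','rb'));C=pickle.load(open('w3.pkl','rb'))
def bar(c,box,th):
    x,y,w,h=box; g=cv2.cvtColor(c['img'],cv2.COLOR_BGR2GRAY)[y:y+h,x:x+w]
    m=cv2.morphologyEx((g>th).astype(np.uint8),cv2.MORPH_OPEN,np.ones((5,5)))
    n,l,st,ce=cv2.connectedComponentsWithStats(m); i=1+st[1:,4].argmax()
    cnt=max(cv2.findContours((l==i).astype(np.uint8),0,1)[0],key=cv2.contourArea)
    (cx,cy),sz,an=cv2.minAreaRect(cnt); bp=cv2.boxPoints(((cx,cy),sz,an))+[x,y]
    return (cx+x,cy+y),sz,bp
for nm,z,bc in (('slim',.0425,(285,35,60,170)),('thick',.0455,(395,35,70,175))):
    for th in (190,205):
        p,sz,bp=bar(C,bc,th); bp=bp[np.argsort(bp[:,1])]; e=[onz(C,bp[:2].mean(0),z),onz(C,bp[2:].mean(0),z)]; d=e[0]-e[1]
        print(nm,th,np.round(p,1),np.round(sz,1),'c',onz(C,p,z).round(4),(sum(e)/2).round(4),'len',np.linalg.norm(d).round(4),'w',(min(sz)*(.384-z)/C['fx']).round(4),'yaw',np.degrees(np.arctan2(d[1],d[0])).round(2))
        if nm=='slim':
            q,sq,bq=bar(B,(470,155,130,135),th)
            print('  w2',np.round(q,1),np.round(sq,1),'tri',tri([(C,p),(B,q)]).round(4))
rp=[onz(C,p,.008) for p in [(262,73),(265,185)]];print(np.round(rp,4))
E
python3 m3.py
```

```text
Traceback (most recent call last):
  File "m3.py", line 14, in <module>
    print(nm,th,np.round(p,1),np.round(sz,1),'c',onz(C,p,z).round(4),(sum(e)/2).round(4),'len',np.linalg.norm(d).round(4),'w',(min(sz)*(.384-z)/C['fx']).round(4),'yaw',np.degrees(np.arctan2(d[1],d[0])).round(2))
                                                                                                                              ^^^^^^^^^^^^^^^^^^^^^^^^^^^^^^^^
AttributeError: 'float' object has no attribute 'round'
```

```bash
sed -i "s/(min(sz)\*(.384-z)\/C\['fx'\]).round(4)/np.round(min(sz)*(.384-z)\/C['fx'],4)/" m3.py; python3 m3.py
```

```text
slim 190 [314.4 118.5] [149.1  24.1] c [ 0.5265 -0.1358  0.0425] [ 0.5241 -0.135   0.0425] len 0.1226 w 0.0213 yaw -17.94
  w2 [537. 224.] [ 25.2 140.1] tri [ 0.526  -0.1358  0.0488]
slim 205 [313.4 119. ] [148.2  21.1] c [ 0.5264 -0.1349  0.0425] [ 0.5241 -0.1341  0.0425] len 0.1219 w 0.0186 yaw -17.45
  w2 [536.8 223.7] [ 22.4 139.6] tri [ 0.5261 -0.1349  0.0497]
thick 190 [428.8 121. ] [ 33.  150.9] c [ 0.4943 -0.2271  0.0455] [ 0.4918 -0.2265  0.0455] len 0.1236 w 0.0288 yaw -16.8
thick 205 [428.5 130.5] [ 27.2 132. ] c [ 0.4868 -0.2249  0.0455] [ 0.4848 -0.2244  0.0455] len 0.1091 w 0.0237 yaw -17.56
[[ 0.5809 -0.1033  0.008 ]
 [ 0.4838 -0.0705  0.008 ]]
```

```bash
python3 - <<'E'
from h import *
import pickle
C=pickle.load(open('w3.pkl','rb'))
im=C['img'].astype(int)
g=cv2.cvtColor(C['img'],cv2.COLOR_BGR2GRAY).astype(int)
for y in (60,85,105,125,145,180): print(y,g[y,294:342].tolist())
cv2.imwrite('pics/z4.png',cv2.resize(C['img'][30:210,250:490],None,fx=3.2,fy=3.2,interpolation=0))
E
```

```text
60 [148, 149, 147, 147, 149, 149, 148, 164, 215, 214, 218, 226, 230, 232, 236, 235, 235, 236, 237, 236, 234, 229, 226, 224, 221, 217, 212, 207, 201, 196, 190, 185, 175, 171, 163, 154, 145, 138, 151, 151, 151, 152, 151, 137, 93, 99, 96, 97]
85 [143, 95, 70, 96, 97, 94, 91, 109, 180, 210, 211, 214, 223, 226, 232, 235, 237, 239, 241, 241, 239, 238, 234, 233, 229, 226, 224, 219, 214, 211, 205, 200, 193, 184, 176, 169, 161, 144, 89, 96, 97, 97, 92, 79, 88, 114, 141, 163]
105 [146, 145, 145, 146, 144, 144, 146, 145, 155, 207, 211, 214, 221, 224, 231, 235, 237, 238, 238, 240, 240, 237, 234, 229, 227, 225, 223, 221, 213, 210, 204, 202, 193, 185, 176, 166, 159, 155, 139, 108, 111, 109, 107, 109, 110, 114, 109, 108]
125 [145, 143, 141, 144, 144, 142, 142, 144, 142, 166, 218, 214, 216, 224, 229, 234, 238, 237, 235, 239, 239, 238, 234, 230, 227, 225, 224, 219, 215, 209, 205, 199, 191, 186, 176, 165, 159, 153, 134, 104, 109, 107, 106, 107, 107, 110, 110, 108]
145 [144, 146, 147, 142, 145, 145, 142, 143, 142, 152, 190, 217, 216, 219, 226, 232, 236, 237, 235, 234, 238, 238, 235, 231, 228, 223, 223, 219, 215, 210, 204, 197, 191, 186, 174, 168, 162, 149, 142, 129, 91, 95, 87, 91, 94, 93, 92, 91]
180 [158, 157, 157, 155, 156, 154, 154, 157, 158, 155, 155, 174, 212, 211, 215, 223, 232, 237, 241, 242, 241, 243, 242, 242, 240, 237, 233, 228, 225, 219, 215, 209, 203, 198, 189, 180, 171, 163, 154, 120, 105, 109, 105, 109, 106, 112, 109, 109]
```

View pics/z4.png

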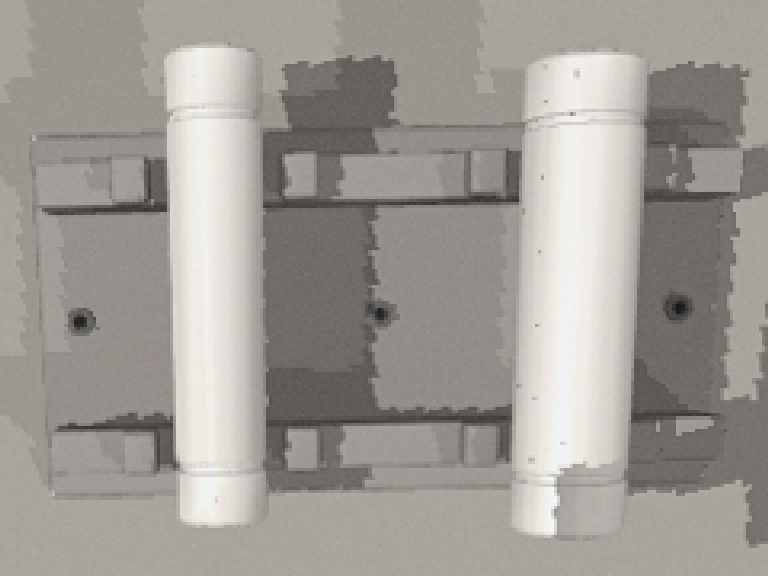

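```bash
python3 - <<'E'
from h import *
import pickle
B=pickle.load(open('w2.pkl','rb'));C=pickle.load(open('w3.pkl','rb'))
a=onz(C,(315.9,44.5),.0425);b=onz(C,(319.4,194.3),.0425);c=(a+b)/2;d=a-b;yaw=np.arctan2(d[1],d[0])
print(a,b,c,np.degrees(yaw),np.linalg.norm(d))
# w2 silhouettes
g=cv2.cvtColor(B['img'],cv2.COLOR_BGR2GRAY).astype(int)
for y in (200,225,250): print(y,g[y,490:585].tolist())
s=r.sense();R=np.array(s['ee_rot']);print('tool delta',R.T@(np.r_[c[:2],.024]-s['tcp_pos']),'tool yaw',np.degrees(np.arctan2(R[1,0],R[0,0])))
cv2.imwrite('pics/z5.png',cv2.resize(B['img'][150:290,430:640],None,fx=3.6,fy=3.6,interpolation=0))
E
```

```text
[ 0.58148905 -0.15547774  0.0425    ] [ 0.46356127 -0.11947671  0.0425    ] [ 0.52252516 -0.13747723  0.0425    ] -16.97639710208707 0.12330058882100556
200 [135, 137, 137, 134, 136, 135, 134, 136, 137, 135, 133, 137, 133, 136, 131, 138, 136, 136, 135, 135, 137, 135, 134, 139, 147, 135, 148, 147, 147, 147, 151, 146, 149, 150, 149, 148, 149, 148, 144, 146, 147, 147, 149, 152, 129, 89, 89, 134, 162, 169, 179, 188, 203, 206, 208, 211, 214, 213, 214, 217, 223, 229, 232, 232, 234, 237, 237, 236, 236, 236, 237, 235, 235, 232, 228, 227, 224, 221, 221, 218, 215, 208, 203, 197, 183, 113, 89, 96, 95, 96, 100, 94, 94, 95, 93]
225 [136, 134, 135, 133, 136, 148, 149, 148, 147, 145, 149, 148, 147, 146, 148, 146, 149, 148, 146, 148, 149, 148, 152, 147, 149, 139, 140, 162, 174, 181, 192, 203, 208, 212, 214, 216, 214, 219, 226, 232, 236, 237, 238, 237, 237, 238, 238, 236, 235, 232, 232, 231, 228, 224, 222, 221, 219, 217, 213, 209, 206, 197, 186, 158, 108, 101, 101, 101, 102, 102, 91, 86, 86, 87, 105, 124, 112, 92, 67, 78, 80, 74, 76, 96, 132, 147, 148, 148, 145, 146, 147, 147, 146, 146, 146]
250 [99, 128, 136, 135, 133, 146, 166, 177, 186, 197, 206, 213, 216, 222, 224, 228, 231, 236, 238, 238, 240, 239, 239, 238, 237, 237, 234, 231, 229, 229, 229, 224, 220, 218, 218, 215, 215, 209, 202, 197, 189, 167, 124, 99, 102, 104, 102, 103, 105, 88, 86, 83, 90, 93, 94, 83, 69, 68, 88, 97, 133, 136, 136, 132, 137, 135, 135, 133, 135, 140, 133, 133, 137, 135, 134, 134, 135, 135, 135, 132, 134, 136, 134, 135, 136, 133, 136, 132, 133, 132, 129, 134, 133, 134, 134]
tool delta [ 0.07755777 -0.00063243  0.17534971] tool yaw -18.227871005395716
```

View pics/z5.png

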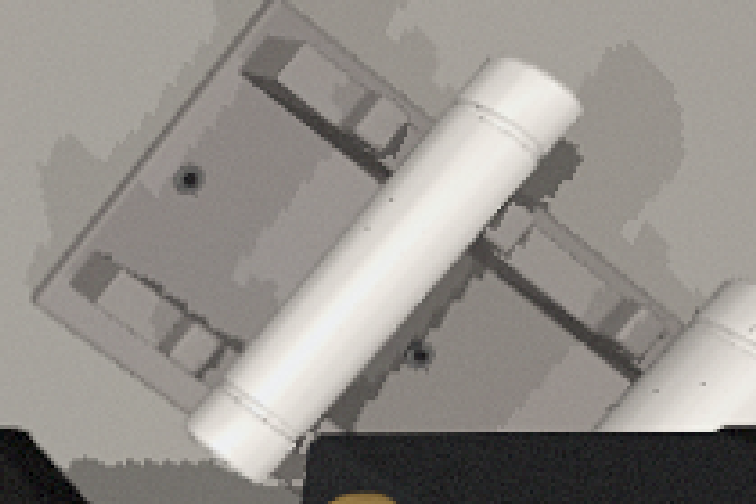

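```bash
python3 - <<'E'
from h import *
import pickle
B=pickle.load(open('w2.pkl','rb'));C=pickle.load(open('w3.pkl','rb'))
print(tri([(C,(317.6,119)),(B,(536.4,223.8))]))
E
python3 -m crank '[{"linear":[0.039,-0.0003,0.02],"delta_rot":[0,0,-0.02],"gripper":100},{"linear":[0.039,0,0.04],"delta_rot":[0,0,0],"gripper":100},{"linear":[0,0,0.045],"delta_rot":[0,0,0],"gripper":100},{"linear":[0,0,0],"delta_rot":[0,0,0],"gripper":100}]'
python3 snap.py w4
```

```text
[ 0.52536752 -0.13828742  0.04375811]
time_s: 3.68
tcp_pos: [0.5201, -0.1376, 0.0908]
ee_rot: [[0.955, -0.295, -0.009], [-0.295, -0.955, 0.0], [-0.009, 0.003, -1.0]]
wrist_force: [-0.2, -0.1, 0.1]
gripper_width: 1.001
3.725 [ 0.5223 -0.1379  0.0936] [[0.956, -0.295, -0.003], [-0.295, -0.956, -0.001], [-0.003, 0.002, -1.0]] [ 0.53 -0.87  0.15] [-0.04 -0.04  0.03] 0.9982916354067246 [  2.  20. -20.   0. -51.  70.]
```

View pics/w4.png

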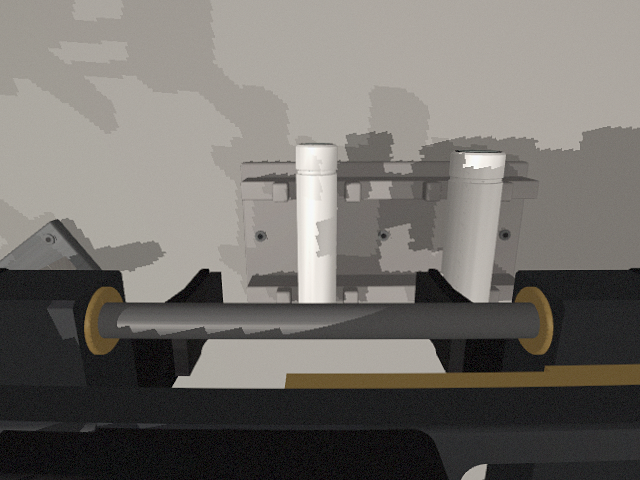

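Triangulated height is 0.0438 (text 0.0425). The slim barrel is centred between the fingers at column 317. Descending and gripping.

```bash
python3 -m crank '[{"linear":[0.001,0,0.025],"delta_rot":[0,0,0],"gripper":100},{"linear":[0,0,0.025],"delta_rot":[0,0,0],"gripper":100},{"linear":[0,0,0.018],"delta_rot":[0,0,0],"gripper":100},{"linear":[0,0,0],"delta_rot":[0,0,0],"gripper":100},{"linear":[0,0,0],"delta_rot":[0,0,0],"gripper":20},{"linear":[0,0,0],"delta_rot":[0,0,0],"gripper":0},{"linear":[0,0,0],"delta_rot":[0,0,0],"gripper":0},{"linear":[0,0,0],"delta_rot":[0,0,0],"gripper":0},{"linear":[0,0,0],"delta_rot":[0,0,0],"gripper":0},{"linear":[0,0,0],"delta_rot":[0,0,0],"gripper":0}]'
python3 snap.py w5
```

```text
time_s: 4.97
tcp_pos: [0.5239, -0.1384, 0.0262]
ee_rot: [[0.955, -0.296, -0.0], [-0.296, -0.955, -0.0], [-0.0, 0.0, -1.0]]
wrist_force: [0.1, -0.1, 0.2]
gripper_width: 0.409
5.025 [ 0.5239 -0.1383  0.0262] [[0.955, -0.296, -0.0], [-0.296, -0.955, -0.0], [-0.0, 0.0, -1.0]] [-0.75 -1.05  0.25] [0.02 0.01 0.01] 0.35610400468713393 [  2.  25. -24.   0. -41.  70.]
```

View pics/w5.png

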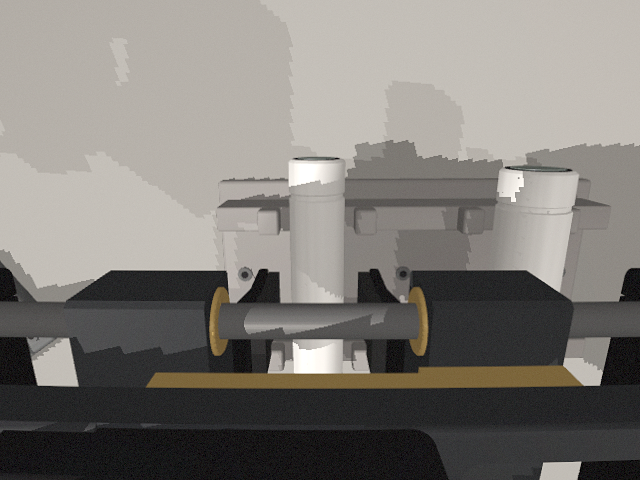

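Fingers straddle the barrel (column 317) and are still closing.

```bash
python3 -m crank '[{"linear":[0,0,0],"delta_rot":[0,0,0],"gripper":0},{"linear":[0,0,0],"delta_rot":[0,0,0],"gripper":0},{"linear":[0,0,0],"delta_rot":[0,0,0],"gripper":0},{"linear":[0,0,0],"delta_rot":[0,0,0],"gripper":0}]'
python3 snap.py w6
```

```text
time_s: 5.52
tcp_pos: [0.524, -0.1383, 0.0262]
ee_rot: [[0.955, -0.296, 0.0], [-0.296, -0.955, 0.0], [-0.0, -0.0, -1.0]]
wrist_force: [0.7, 0.5, -0.3]
gripper_width: 0.206
5.575 [ 0.524  -0.1383  0.0262] [[0.955, -0.296, 0.0], [-0.296, -0.955, 0.0], [-0.0, -0.0, -1.0]] [-0.03  1.07 -1.38] [ 0.12 -0.05 -0.05] 0.20763080172803103 [  2.  25. -24.  -0. -41.  70.]
```

```bash
python3 -m crank '[{"linear":[0,0,0],"delta_rot":[0,0,0],"gripper":0}]'; python3 snap.py w7
```

```text
time_s: 5.7
tcp_pos: [0.5239, -0.1383, 0.0262]
ee_rot: [[0.955, -0.296, -0.0], [-0.296, -0.955, 0.0], [-0.0, -0.0, -1.0]]
wrist_force: [0.4, 0.4, -0.6]
gripper_width: 0.207
5.75 [ 0.5239 -0.1383  0.0262] [[0.955, -0.296, -0.0], [-0.296, -0.955, 0.0], [-0.0, 0.0, -1.0]] [ 0.31  0.1  -1.  ] [ 0.12 -0.08 -0.  ] 0.20474120273263688 [  2.  25. -24.  -0. -41.  70.]
```

View pics/w7.png

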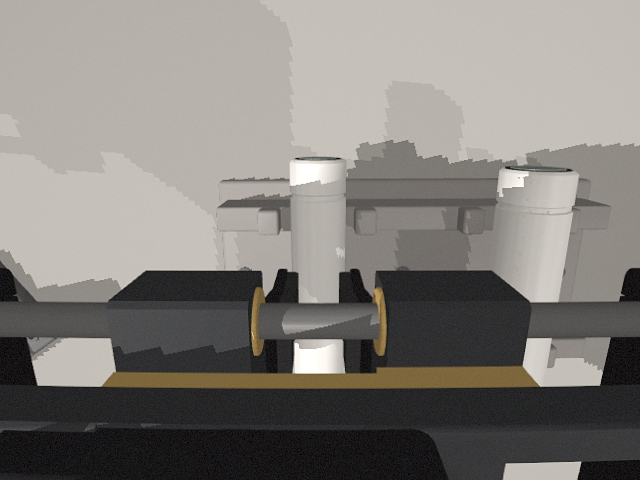

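The fingers have stopped on the barrel. Lifting and checking.

```bash
python3 -m crank '[{"linear":[0,0,-0.015],"delta_rot":[0,0,0],"gripper":0},{"linear":[0,0,-0.035],"delta_rot":[0,0,0],"gripper":0},{"linear":[0,0,-0.04],"delta_rot":[0,0,0],"gripper":0},{"linear":[0,0,-0.015],"delta_rot":[0,0,0],"gripper":0},{"linear":[0,0,0],"delta_rot":[0,0,0],"gripper":0}]'; python3 snap.py w8
python3 - <<'E'
from h import *
import pickle
for n in('scene','side'):
    c=cam(n);pickle.dump(c,open(n+'1.pkl','wb'));s=r.sense()
    x,y=proj(c,s['tcp_pos'])[0].astype(int);print(x,y)
    x=min(max(x-70,0),500);y=min(max(y-60,0),360)
    cv2.imwrite(f'pics/{n}1.png',cv2.resize(c['img'][y:y+120,x:x+140],None,fx=5,fy=5,interpolation=cv2.INTER_CUBIC))
E
```

```text
time_s: 6.38
tcp_pos: [0.5245, -0.1383, 0.1326]
ee_rot: [[0.955, -0.296, 0.003], [-0.296, -0.955, 0.0], [0.003, -0.001, -1.0]]
wrist_force: [-0.8, -0.1, -0.3]
gripper_width: 0.007
6.425 [ 0.5235 -0.1382  0.1312] [[0.955, -0.297, -0.0], [-0.297, -0.955, 0.0], [-0.0, -0.0, -1.0]] [-0.17  0.48  0.36] [0.05 0.03 0.04] 0.0021145363158386775 [  2.  17. -17.  -0. -56.  70.]
343 252
340 227
```

View pics/w8.png

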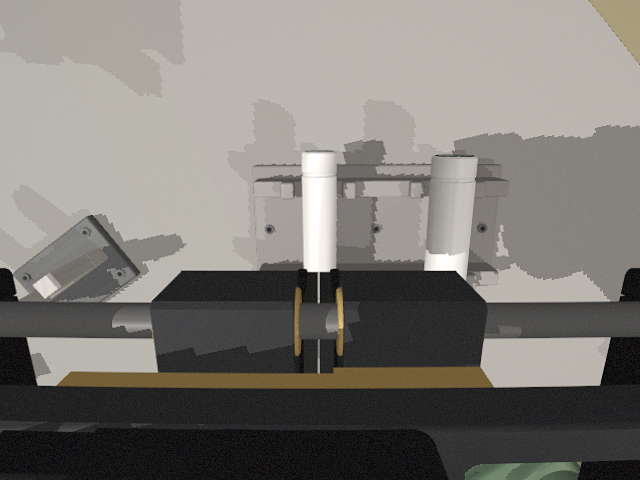

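View pics/scene1.png

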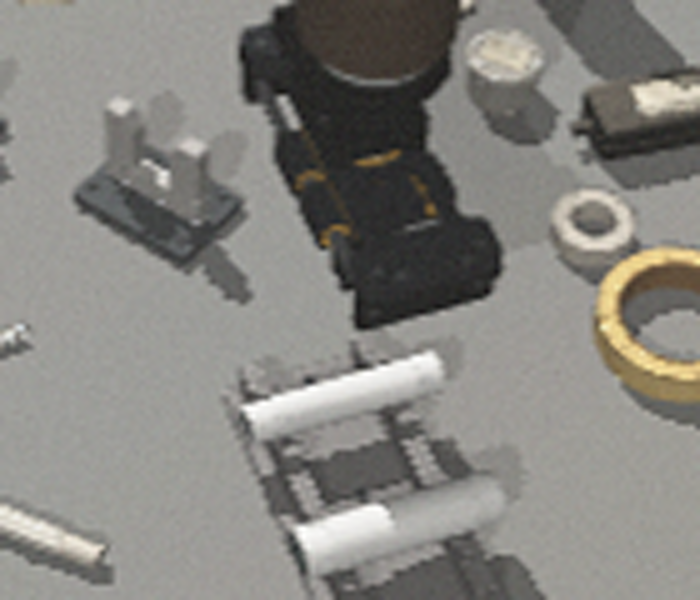

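View pics/side1.png

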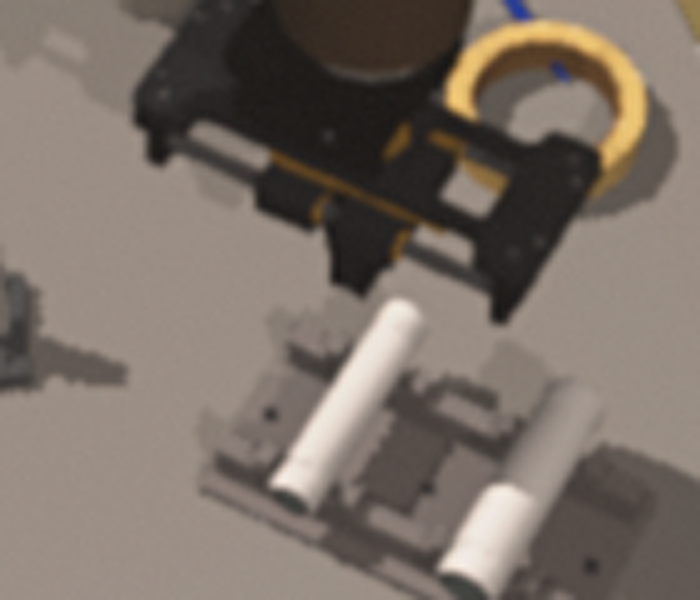

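The barrel slipped out. The opening was really 18 mm, so the fingers met the barrel above its equator. The barrel is still in the rack. I'll work out why before trying again.

```bash
python3 - <<'E'
from h import *
import pickle
for n,t in(('w5',[.5239,-.1383,.0262]),('w7',[.5239,-.1383,.0262])):
    c=pickle.load(open(n+'.pkl','rb')); print(n,c['T'][:3,3]-t)
    for dz in(0,.0187,.03,.05): print(dz,proj(c,np.array(t)+[0,0,dz]).round(1))
c=pickle.load(open('w7.pkl','rb')); cv2.imwrite('pics/z6.png',cv2.resize(c['img'][140:390,200:440],None,fx=2.4,fy=2.4,interpolation=0))
# ends after slip
c=pickle.load(open('w8.pkl','rb')); s=pickle.load(open('side1.pkl','rb'))
E
```

```text
w5 [ 0.06639259 -0.02019597  0.18537643]
0 [[318.9 273.3]]
0.0187 [[319.  287.5]]
0.03 [[319.  297.6]]
0.05 [[319.2 319.1]]
w7 [ 0.0663845  -0.02017476  0.18538743]
0 [[318.9 273.3]]
0.0187 [[319.  287.5]]
0.03 [[319.1 297.6]]
0.05 [[319.2 319.1]]
```

View pics/z6.png

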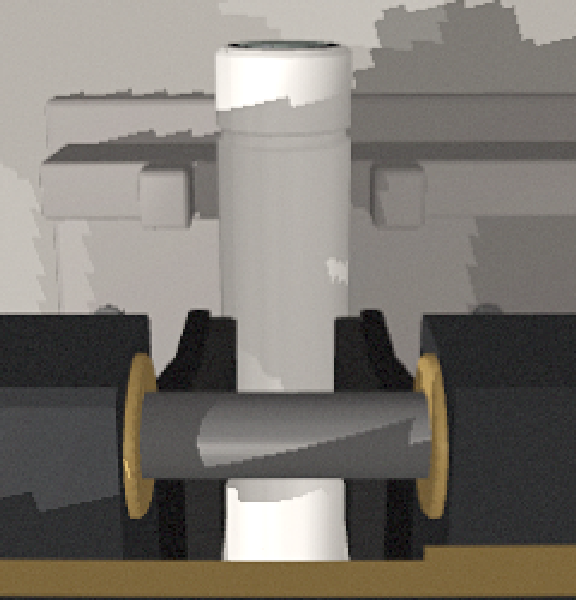

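Wrist-image geometry suggests the finger ends sit about 20-25 mm above the reported TCP. Finger-end separation was 194 px at an 87 mm opening, giving a depth of 0.173 instead of 0.197. That fits a pinch on the barrel's upper half. I'll reopen, go deeper in small steps and watch the force. A correct grip should read 25/87 = 0.287.

```bash
python3 -m crank '[{"linear":[0,0,0],"delta_rot":[0,0,0],"gripper":100},{"linear":[0,0,0],"delta_rot":[0,0,0],"gripper":100},{"linear":[0,0,0.02],"delta_rot":[0,0,0],"gripper":100},{"linear":[0,0,0.02],"delta_rot":[0,0,0],"gripper":100},{"linear":[0,0,0.02],"delta_rot":[0,0,0],"gripper":100},{"linear":[0,0,0.02],"delta_rot":[0,0,0],"gripper":100},{"linear":[0,0,0.02],"delta_rot":[0,0,0],"gripper":100},{"linear":[0,0,0.008],"delta_rot":[0,0,0],"gripper":100},{"linear":[0,0,0],"delta_rot":[0,0,0],"gripper":100}]'; python3 snap.py w9
```

```text
time_s: 7.65
tcp_pos: [0.5237, -0.1384, 0.0228]
ee_rot: [[0.955, -0.296, -0.001], [-0.296, -0.955, -0.0], [-0.001, 0.001, -1.0]]
wrist_force: [0.7, 0.1, 0.8]
gripper_width: 0.944
7.7 [ 0.5243 -0.1384  0.0234] [[0.955, -0.296, 0.0], [-0.296, -0.955, -0.0], [0.0, 0.0, -1.0]] [0.43 0.2  0.43] [-0.01  0.01 -0.01] 0.9611380123550644 [  2.  25. -24.   0. -41.  70.]
```

View pics/w9.png

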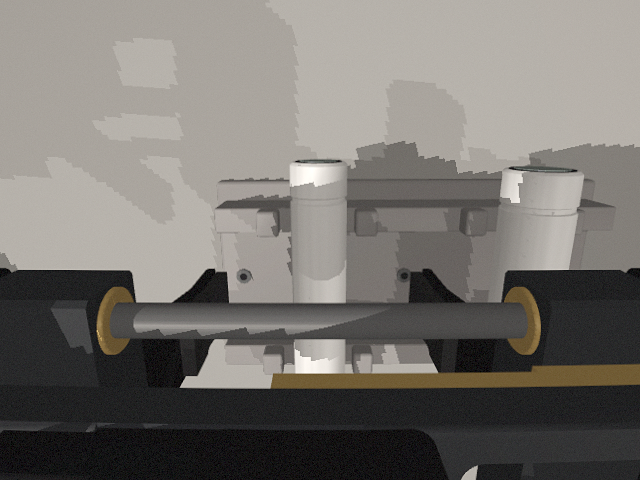

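```bash
python3 -m crank '[{"linear":[0,0,0.006],"delta_rot":[0,0,0],"gripper":100},{"linear":[0,0,0.004],"delta_rot":[0,0,0],"gripper":100},{"linear":[0,0,0],"delta_rot":[0,0,0],"gripper":100}]'; python3 -m crank '[{"linear":[0,0,0.003],"delta_rot":[0,0,0],"gripper":100},{"linear":[0,0,0],"delta_rot":[0,0,0],"gripper":100}]'; python3 -m crank '[{"linear":[0,0,0.002],"delta_rot":[0,0,0],"gripper":100},{"linear":[0,0,0],"delta_rot":[0,0,0],"gripper":100}]'; python3 -m crank '[{"linear":[0,0,0.002],"delta_rot":[0,0,0],"gripper":100},{"linear":[0,0,0],"delta_rot":[0,0,0],"gripper":100}]'
```

```text
time_s: 8.07
tcp_pos: [0.5237, -0.1384, 0.013]
ee_rot: [[0.955, -0.296, -0.001], [-0.296, -0.955, 0.0], [-0.001, 0.0, -1.0]]
wrist_force: [0.1, -0.5, -0.4]
gripper_width: 0.999
time_s: 8.32
tcp_pos: [0.5238, -0.1383, 0.0101]
ee_rot: [[0.955, -0.296, -0.0], [-0.296, -0.955, 0.0], [-0.0, 0.0, -1.0]]
wrist_force: [0.2, 0.9, 0.2]
gripper_width: 0.996
time_s: 8.57
tcp_pos: [0.5238, -0.1383, 0.0081]
ee_rot: [[0.955, -0.296, -0.0], [-0.296, -0.955, 0.0], [-0.0, 0.0, -1.0]]
wrist_force: [0.6, -0.2, -0.9]
gripper_width: 1.0
time_s: 8.82
tcp_pos: [0.5238, -0.1383, 0.0061]
ee_rot: [[0.955, -0.296, -0.0], [-0.296, -0.955, 0.0], [-0.0, 0.0, -1.0]]
wrist_force: [0.6, 0.2, -0.1]
gripper_width: 1.0
```

No contact even below the base's top level (0.008), so the fingers really are shorter than stated. I'll come up 2 mm to leave the gripper body clearance over the gauge, then close.

```bash
python3 -m crank '[{"linear":[0,0,-0.002],"delta_rot":[0,0,0],"gripper":20},{"linear":[0,0,0],"delta_rot":[0,0,0],"gripper":0},{"linear":[0,0,0],"delta_rot":[0,0,0],"gripper":0},{"linear":[0,0,0],"delta_rot":[0,0,0],"gripper":0},{"linear":[0,0,0],"delta_rot":[0,0,0],"gripper":0},{"linear":[0,0,0],"delta_rot":[0,0,0],"gripper":0},{"linear":[0,0,0],"delta_rot":[0,0,0],"gripper":0},{"linear":[0,0,0],"delta_rot":[0,0,0],"gripper":0},{"linear":[0,0,0],"delta_rot":[0,0,0],"gripper":0}]';  python3 -m crank '[{"linear":[0,0,0],"delta_rot":[0,0,0],"gripper":0},{"linear":[0,0,0],"delta_rot":[0,0,0],"gripper":0}]';python3 snap.py w10
```

```text
time_s: 9.95
tcp_pos: [0.5239, -0.1384, 0.0082]
ee_rot: [[0.955, -0.296, -0.0], [-0.296, -0.955, -0.0], [-0.0, 0.0, -1.0]]
wrist_force: [-0.6, 0.7, 0.3]
gripper_width: 0.276
time_s: 10.2
tcp_pos: [0.5239, -0.1384, 0.0083]
ee_rot: [[0.955, -0.296, 0.0], [-0.296, -0.955, -0.0], [0.0, 0.0, -1.0]]
wrist_force: [0.6, -1.2, 0.2]
gripper_width: 0.28
10.25 [ 0.5239 -0.1384  0.0082] [[0.955, -0.296, -0.0], [-0.296, -0.955, -0.0], [-0.0, 0.0, -1.0]] [ 0.2  -0.94 -0.34] [-0.13  0.06 -0.  ] 0.27802881960188064 [  2.  27. -24.   0. -39.  70.]
```

View pics/w10.png

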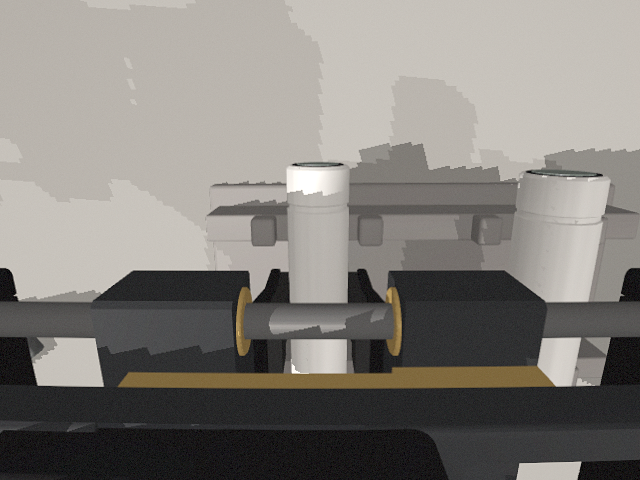

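Opening is 0.278 (≈24-25 mm), so this is gripped across the diameter. Lift and check.

```bash
python3 -m crank '[{"linear":[0,0,-0.006],"delta_rot":[0,0,0],"gripper":0},{"linear":[0,0,-0.015],"delta_rot":[0,0,0],"gripper":0},{"linear":[0,0,-0.03],"delta_rot":[0,0,0],"gripper":0},{"linear":[0,0,-0.035],"delta_rot":[0,0,0],"gripper":0},{"linear":[0,0,-0.02],"delta_rot":[0,0,0],"gripper":0},{"linear":[0,0,0],"delta_rot":[0,0,0],"gripper":0},{"linear":[0,0,0],"delta_rot":[0,0,0],"gripper":0}]'; python3 snap.py w11
```

```text
time_s: 11.12
tcp_pos: [0.5231, -0.1382, 0.1137]
ee_rot: [[0.955, -0.297, -0.001], [-0.297, -0.955, 0.0], [-0.001, -0.0, -1.0]]
wrist_force: [0.4, -0.7, -0.4]
gripper_width: 0.274
11.175 [ 0.523  -0.1382  0.1133] [[0.955, -0.297, -0.002], [-0.297, -0.955, 0.0], [-0.002, 0.0, -1.0]] [-0.04 -0.18 -1.55] [-0.05  0.    0.02] 0.2785759126092947 [  2.  19. -18.  -0. -53.  70.]
```

View pics/w11.png

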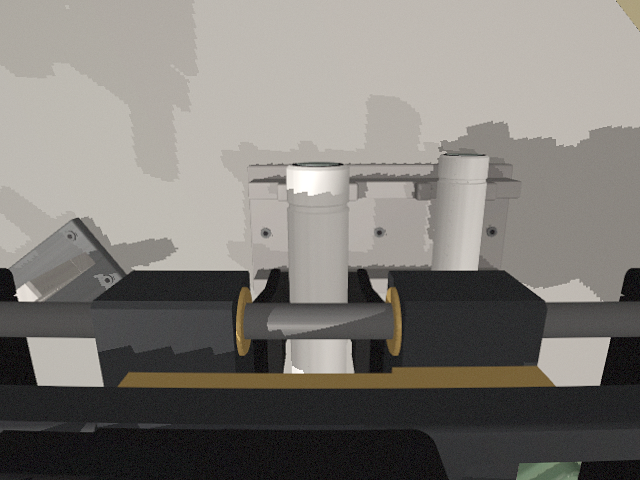

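The barrel is held and unchanged in the image (columns 287-349, end at row 163). Moving over the gauge, with the barrel centre 46 mm short of the jaws so the gripper body clears them.

```bash
python3 -m crank '[{"linear":[-0.0211,-0.0465,0],"delta_rot":[0,0,0],"gripper":0},{"linear":[-0.0211,-0.0465,0],"delta_rot":[0,0,0],"gripper":0},{"linear":[-0.0211,-0.0465,0],"delta_rot":[0,0,0],"gripper":0},{"linear":[-0.0211,-0.0465,0],"delta_rot":[0,0,-0.15],"gripper":0},{"linear":[0,0,0],"delta_rot":[0,0,-0.15],"gripper":0},{"linear":[0,0,0],"delta_rot":[0,0,-0.15],"gripper":0},{"linear":[0,0,0],"delta_rot":[0,0,-0.15],"gripper":0},{"linear":[0,0,0],"delta_rot":[0,0,0],"gripper":0},{"linear":[0,0,0],"delta_rot":[0,0,0],"gripper":0}]'; python3 snap.py w12
python3 - <<'E'
from h import *
import pickle
c=pickle.load(open('w12.pkl','rb'));s=r.sense();R=np.array(s['ee_rot']);t=np.array(s['tcp_pos'])
for n,v in(('end top',[.06,0,-.0343-.0125]),('end bot',[.06,0,-.0343+.0125]),('end l',[.06,-.0125,-.0343]),('end r',[.06,.0125,-.0343]),('mid',[.03,0,-.0343])): print(n,proj(c,t+R@v).round(1))
print('jawtops',proj(c,[[.5366,.115,.075],[.5251,.1111,.075],[.5577,.0461,.075],[.5467,.0409,.075]]).round(0).tolist())
g=np.array([.5415,.078]);print('tool frame gauge',R.T@(np.r_[g,.03]-t),'yaw',np.degrees(np.arctan2(R[1,0],R[0,0])))
E
```

```text
time_s: 12.3
tcp_pos: [0.4981, 0.0641, 0.1136]
ee_rot: [[0.956, 0.293, -0.001], [0.293, -0.956, -0.001], [-0.001, 0.0, -1.0]]
wrist_force: [-0.3, -0.3, -0.4]
gripper_width: 0.276
12.35 [0.4982 0.0642 0.1138] [[0.956, 0.293, -0.001], [0.293, -0.956, -0.0], [-0.001, 0.0, -1.0]] [ 0.34 -0.54 -0.99] [-0.08 -0.05  0.01] 0.27883192626066144 [ 26.  15. -23.  -0. -52.  81.]
end top [[319.3 160.1]]
end bot [[319.1 155.9]]
end l [[286.6 157.9]]
end r [[351.8 157.8]]
mid [[319.2 233.5]]
jawtops [[253.0, 165.0], [255.0, 186.0], [379.0, 164.0], [382.0, 185.0]]
tool frame gauge [ 0.04551471 -0.00057264  0.08375742] yaw 17.035039854509016
```

View pics/w12.png

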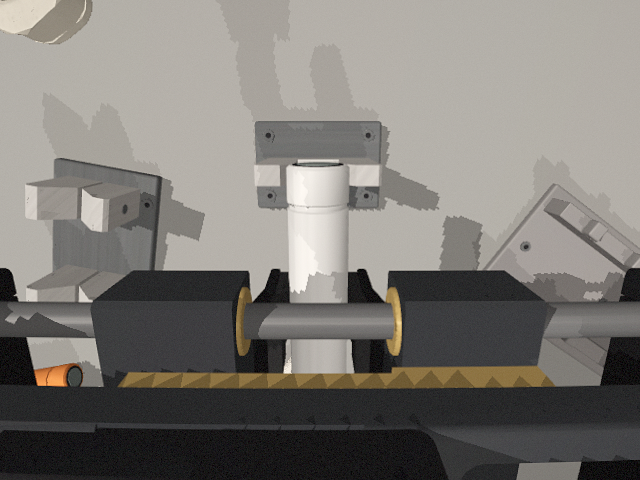

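Jaws are centred at column 318, the same as the barrel (287-349). Lowering.

```bash
python3 -m crank '[{"linear":[0,-0.0003,0.03],"delta_rot":[0,0,0],"gripper":0},{"linear":[0,0,0.025],"delta_rot":[0,0,0],"gripper":0},{"linear":[0,0,0.008],"delta_rot":[0,0,0],"gripper":0},{"linear":[0,0,0.008],"delta_rot":[0,0,0],"gripper":0},{"linear":[0,0,0],"delta_rot":[0,0,0],"gripper":0}]'; python3 snap.py w13
```

```text
time_s: 12.98
tcp_pos: [0.4985, 0.0646, 0.0433]
ee_rot: [[0.956, 0.295, 0.0], [0.295, -0.956, -0.0], [0.0, 0.0, -1.0]]
wrist_force: [-0.0, -0.0, -0.5]
gripper_width: 0.274
13.025 [0.4988 0.0648 0.0437] [[0.956, 0.295, 0.001], [0.295, -0.956, 0.0], [0.001, 0.0, -1.0]] [ 0.27 -0.81 -0.92] [-0.05 -0.09 -0.04] 0.28072301974708597 [ 26.  20. -28.   0. -41.  81.]
```

View pics/w13.png

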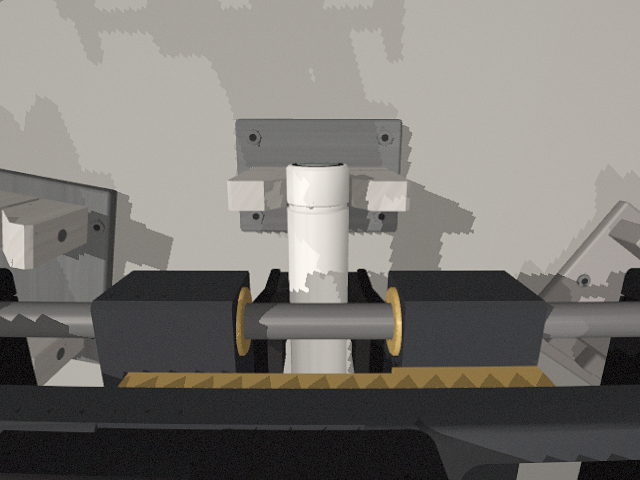

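The barrel is in the flare, with jaws at 228-408 (mid 318) and barrel mid 318. Continuing.

```bash
python3 -m crank '[{"linear":[0,0,0.007],"delta_rot":[0,0,0],"gripper":0},{"linear":[0,0,0.007],"delta_rot":[0,0,0],"gripper":0},{"linear":[0,0,0],"delta_rot":[0,0,0],"gripper":0}]';python3 -m crank '[{"linear":[0,0,0.007],"delta_rot":[0,0,0],"gripper":0},{"linear":[0,0,0.006],"delta_rot":[0,0,0],"gripper":0},{"linear":[0,0,0.003],"delta_rot":[0,0,0],"gripper":0},{"linear":[0,0,0],"delta_rot":[0,0,0],"gripper":0}]'
```

```text
time_s: 13.4
tcp_pos: [0.4978, 0.0644, 0.0286]
ee_rot: [[0.956, 0.295, -0.002], [0.295, -0.956, -0.001], [-0.002, 0.0, -1.0]]
wrist_force: [-1.0, -0.1, -1.4]
gripper_width: 0.279
time_s: 13.9
tcp_pos: [0.4982, 0.0645, 0.0129]
ee_rot: [[0.956, 0.295, -0.001], [0.295, -0.956, -0.0], [-0.001, 0.0, -1.0]]
wrist_force: [-0.4, 0.3, -1.5]
gripper_width: 0.273
```

```bash
python3 -m crank '[{"linear":[0,0,0.0025],"delta_rot":[0,0,0],"gripper":0},{"linear":[0,0,0],"delta_rot":[0,0,0],"gripper":0},{"linear":[0,0,0],"delta_rot":[0,0,0],"gripper":0},{"linear":[0,0,0],"delta_rot":[0,0,0],"gripper":0}]';python3 snap.py w14
python3 - <<'E'
from h import *
for n in('scene','side'):
    c=cam(n);x,y=proj(c,[.52,.07,.05])[0].astype(int);print(x,y)
    cv2.imwrite(f'pics/{n}2.png',cv2.resize(c['img'][y-45:y+45,x-60:x+60],None,fx=5,fy=5,interpolation=cv2.INTER_CUBIC))
E
```

```text
time_s: 14.4
tcp_pos: [0.4984, 0.0647, 0.0109]
ee_rot: [[0.956, 0.295, 0.0], [0.295, -0.956, 0.0], [0.0, -0.0, -1.0]]
wrist_force: [0.3, 0.1, -2.0]
gripper_width: 0.277
14.45 [0.4984 0.0646 0.0108] [[0.956, 0.295, 0.0], [0.295, -0.956, 0.0], [0.0, -0.0, -1.0]] [-0.05 -0.37 -1.61] [-0.05 -0.03 -0.01] 0.2778888810855755 [ 26.  23. -30.   0. -37.  81.]
300 226
255 231
```

View pics/w14.png

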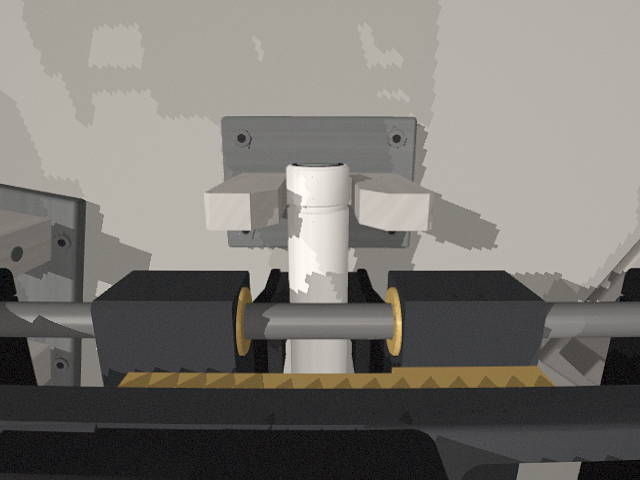

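View pics/scene2.png

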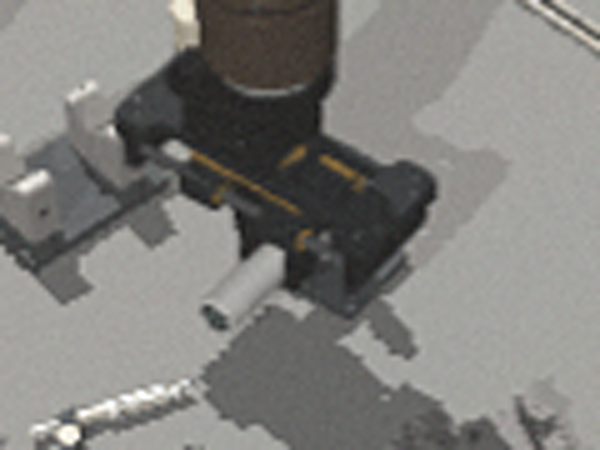

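View pics/side2.png

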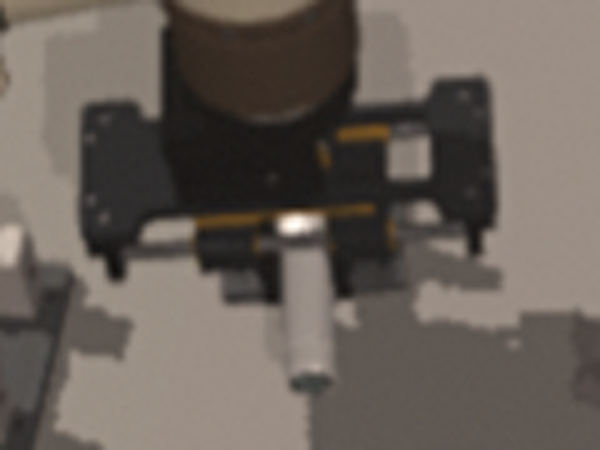

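The barrel sits level between the jaws, axis about 15 mm above the gap floor (needs under 22). I'll feel for the floor to confirm.

```bash
python3 -m crank '[{"linear":[0,0,0.0015],"delta_rot":[0,0,0],"gripper":0},{"linear":[0,0,0],"delta_rot":[0,0,0],"gripper":0}]';python3 -m crank '[{"linear":[0,0,0.0015],"delta_rot":[0,0,0],"gripper":0},{"linear":[0,0,0],"delta_rot":[0,0,0],"gripper":0}]'
```

```text
time_s: 14.8
tcp_pos: [0.4982, 0.0646, 0.0091]
ee_rot: [[0.956, 0.295, -0.0], [0.295, -0.956, -0.0], [-0.0, 0.0, -1.0]]
wrist_force: [-0.8, -1.0, -2.9]
gripper_width: 0.279
time_s: 15.05
tcp_pos: [0.4984, 0.0646, 0.0078]
ee_rot: [[0.956, 0.295, -0.0], [0.295, -0.956, -0.0], [-0.0, 0.0, -1.0]]
wrist_force: [-0.6, -0.2, 0.4]
gripper_width: 0.277
```

Floor contact is felt at TCP z 0.0078, consistent with the 0.0343 tcp-to-axis offset. Lift out and go over the V-blocks.

```bash
python3 -m crank '[{"linear":[0,0,-0.01],"delta_rot":[0,0,0],"gripper":0},{"linear":[0,0,-0.02],"delta_rot":[0,0,0],"gripper":0},{"linear":[0,0,-0.03],"delta_rot":[0,0,0],"gripper":0},{"linear":[0,0,-0.035],"delta_rot":[0,0,0],"gripper":0},{"linear":[0,0,-0.01],"delta_rot":[0,0,0],"gripper":0},{"linear":[0,0,0],"delta_rot":[0,0,0],"gripper":0}]'
python3 -m crank '[{"linear":[-0.0034,-0.0568,0],"delta_rot":[0,0,0],"gripper":0},{"linear":[-0.0034,-0.0568,0],"delta_rot":[0,0,0],"gripper":0},{"linear":[-0.0034,-0.0568,0],"delta_rot":[0,0,0.096],"gripper":0},{"linear":[0,0,0],"delta_rot":[0,0,0.096],"gripper":0},{"linear":[0,0,0],"delta_rot":[0,0,0],"gripper":0},{"linear":[0,0,0],"delta_rot":[0,0,0],"gripper":0}]';python3 snap.py w15
python3 - <<'E'
from h import *
s=r.sense();R=np.array(s['ee_rot']);t=np.array(s['tcp_pos'])
print(R.T@([.4385,.2242,.0234]-t),'yaw',np.degrees(np.arctan2(R[1,0],R[0,0])))
E
```

```text
time_s: 15.8
tcp_pos: [0.4983, 0.0647, 0.1131]
ee_rot: [[0.956, 0.294, 0.001], [0.294, -0.956, 0.001], [0.001, -0.001, -1.0]]
wrist_force: [-1.6, 0.5, -2.2]
gripper_width: 0.28
time_s: 16.55
tcp_pos: [0.438, 0.2235, 0.1118]
ee_rot: [[0.994, 0.107, -0.002], [0.107, -0.994, -0.001], [-0.002, 0.001, -1.0]]
wrist_force: [0.2, 0.1, -1.9]
gripper_width: 0.28
16.6 [0.4382 0.2235 0.112 ] [[0.994, 0.107, -0.001], [0.107, -0.994, -0.001], [-0.001, 0.001, -1.0]] [ 0.05 -0.06 -0.92] [-0.08 -0.07  0.04] 0.27776745190515884 [ 46.  14. -25.  -0. -51.  50.]
[ 0.00046817 -0.00073379  0.08863838] yaw 6.131416509919184
```

View pics/w15.png

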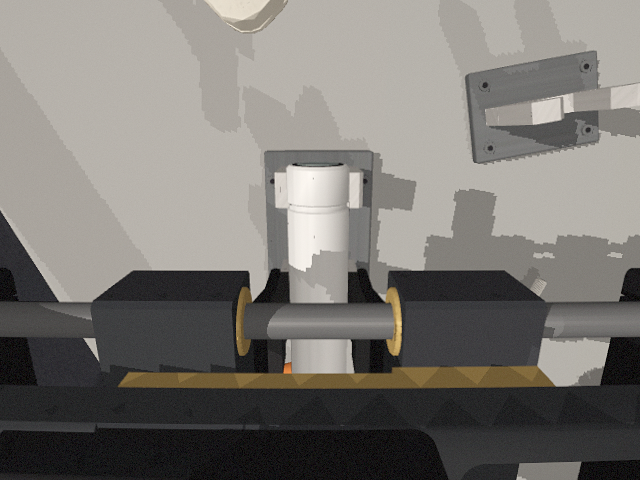

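Far block at columns 275-362 (mid 318.5), barrel mid 318, so it is aligned. Lowering.

```bash
python3 -m crank '[{"linear":[0.0003,-0.0004,0.03],"delta_rot":[0,0,0],"gripper":0},{"linear":[0,0,0.025],"delta_rot":[0,0,0],"gripper":0},{"linear":[0,0,0.015],"delta_rot":[0,0,0],"gripper":0},{"linear":[0,0,0.008],"delta_rot":[0,0,0],"gripper":0},{"linear":[0,0,0],"delta_rot":[0,0,0],"gripper":0},{"linear":[0,0,0],"delta_rot":[0,0,0],"gripper":0}]';python3 snap.py w16
```

```text
time_s: 17.35
tcp_pos: [0.4392, 0.2251, 0.0354]
ee_rot: [[0.994, 0.107, 0.001], [0.107, -0.994, 0.001], [0.001, -0.001, -1.0]]
wrist_force: [-0.5, 0.9, -1.0]
gripper_width: 0.279
17.4 [0.4392 0.2252 0.0355] [[0.994, 0.107, 0.001], [0.107, -0.994, 0.001], [0.001, -0.001, -1.0]] [-0.26 -0.06 -2.49] [-0.03 -0.01 -0.03] 0.27478889038180215 [ 46.  20. -30.   0. -40.  50.]
```

View pics/w16.png

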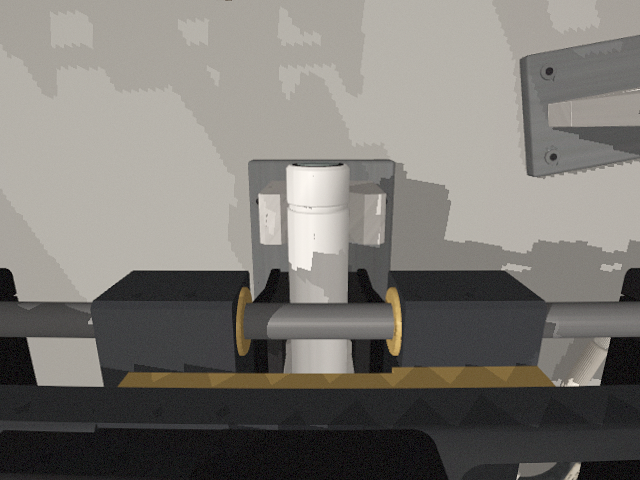

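Far block at columns 259-386 (mid 322.5) against barrel 318, so the V lies about 1.5 mm toward tool +y. Measuring exactly from this view.

```bash
python3 - <<'E'
from h import *
import pickle
c=pickle.load(open('w16.pkl','rb'))
cv2.imwrite('pics/z7.png',cv2.resize(c['img'][150:280,235:405],None,fx=4.5,fy=4.5,interpolation=0))
E
```

```text
(no output)
```

View pics/z7.png

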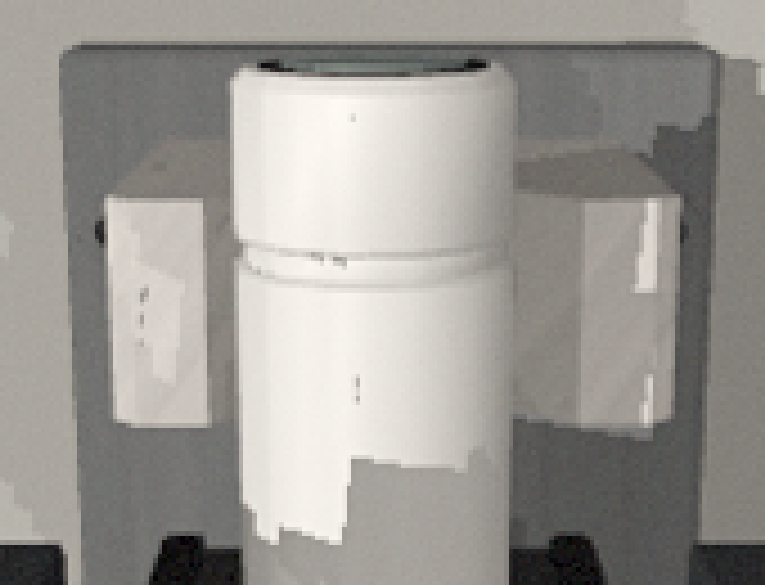

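```bash
python3 - <<'E'
from h import *
import pickle
c=pickle.load(open('w16.pkl','rb'));s=r.sense();R=np.array(s['ee_rot']);t=np.array(s['tcp_pos'])
px=lambda x,y:(235+x/4.5-.5,150+y/4.5-.5)
for n,p,z in (('Lf',(105,198),.058),('Ln',(113,425),.058),('Rf',(680,195),.058),('Rn',(673,428),.058),('bLend',(232,90),.0698),('bRend',(517,90),.0698),('bL',(241,450),.0698),('bR',(511,450),.0698),('endtop',(375,78),.0823)):
    print(n,(R.T@(onz(c,px(*p),z)-t)).round(4),onz(c,px(*p),z).round(4))
E
```

```text
Lf [ 0.0445 -0.0259 -0.0224] [0.4806 0.2556 0.058 ]
Ln [ 0.0222 -0.026  -0.0225] [0.4585 0.2534 0.058 ]
Rf [ 0.0447  0.0283 -0.0225] [0.4866 0.2019 0.058 ]
Rn [ 0.0219  0.0285 -0.0225] [0.4639 0.1991 0.058 ]
bLend [ 0.0556 -0.0127 -0.0342] [0.4931 0.2438 0.0698]
bRend [ 0.0556  0.0118 -0.0343] [0.4957 0.2194 0.0698]
bL [ 0.0233 -0.0126 -0.0343] [0.4609 0.2402 0.0698]
bR [ 0.0233  0.0118 -0.0343] [0.4635 0.2159 0.0698]
endtop [ 0.0577 -0.0004 -0.0467] [0.4964 0.2318 0.0823]
```

In the tool frame the V centre is at x −2.7 mm, y +1.2 mm and the barrel centre at x −2.3 mm, y −0.4 mm. I'll shift +1.6 mm in y and lower gently.

```bash
python3 -m crank '[{"linear":[0,0.0016,0],"delta_rot":[0,0,0],"gripper":0},{"linear":[0,0,0.004],"delta_rot":[0,0,0],"gripper":0},{"linear":[0,0,0.004],"delta_rot":[0,0,0],"gripper":0},{"linear":[0,0,0],"delta_rot":[0,0,0],"gripper":0},{"linear":[0,0,0],"delta_rot":[0,0,0],"gripper":0}]';python3 -m crank '[{"linear":[0,0,0.002],"delta_rot":[0,0,0],"gripper":0},{"linear":[0,0,0],"delta_rot":[0,0,0],"gripper":0}]';python3 -m crank '[{"linear":[0,0,0.001],"delta_rot":[0,0,0],"gripper":0},{"linear":[0,0,0],"delta_rot":[0,0,0],"gripper":0}]'
```

```text
time_s: 18.02
tcp_pos: [0.4388, 0.2233, 0.0267]
ee_rot: [[0.994, 0.107, -0.0], [0.107, -0.994, -0.0], [-0.0, 0.0, -1.0]]
wrist_force: [-0.9, -0.3, -1.1]
gripper_width: 0.279
time_s: 18.27
tcp_pos: [0.4387, 0.2232, 0.0246]
ee_rot: [[0.994, 0.107, -0.0], [0.107, -0.994, -0.0], [-0.0, 0.0, -1.0]]
wrist_force: [0.7, -0.3, -1.2]
gripper_width: 0.279
time_s: 18.52
tcp_pos: [0.4388, 0.2233, 0.0237]
ee_rot: [[0.994, 0.107, -0.0], [0.107, -0.994, -0.0], [-0.0, 0.0, -1.0]]
wrist_force: [-0.3, -0.4, -1.5]
gripper_width: 0.276
```

```bash
python3 -m crank '[{"linear":[0,0,0.0007],"delta_rot":[0,0,0],"gripper":0},{"linear":[0,0,0],"delta_rot":[0,0,0],"gripper":0}]';python3 -m crank '[{"linear":[0,0,0.0007],"delta_rot":[0,0,0],"gripper":0},{"linear":[0,0,0],"delta_rot":[0,0,0],"gripper":0}]'; python3 snap.py w17
```

```text
time_s: 18.77
tcp_pos: [0.4389, 0.2234, 0.0234]
ee_rot: [[0.994, 0.107, 0.0], [0.107, -0.994, 0.0], [0.0, -0.0, -1.0]]
wrist_force: [-0.8, 0.4, 3.3]
gripper_width: 0.28
time_s: 19.02
tcp_pos: [0.4389, 0.2234, 0.0233]
ee_rot: [[0.994, 0.107, 0.001], [0.107, -0.994, 0.0], [0.001, -0.0, -1.0]]
wrist_force: [-3.0, -1.1, 7.6]
gripper_width: 0.277
19.075 [0.4389 0.2234 0.0233] [[0.994, 0.107, 0.001], [0.107, -0.994, 0.0], [0.001, -0.0, -1.0]] [-2.34 -0.01  8.29] [-0.2   0.91 -0.04] 0.2836834716786034 [ 46.  21. -31.   0. -38.  50.]
```

Contact came right at the predicted height, TCP z 0.0234. Pressing to about 20 N.

```bash
python3 -m crank '[{"linear":[0,0,0.0007],"delta_rot":[0,0,0],"gripper":0},{"linear":[0,0,0],"delta_rot":[0,0,0],"gripper":0}]';python3 -m crank '[{"linear":[0,0,0.0007],"delta_rot":[0,0,0],"gripper":0},{"linear":[0,0,0],"delta_rot":[0,0,0],"gripper":0}]'; python3 snap.py w18
```

```text
time_s: 19.32
tcp_pos: [0.439, 0.2234, 0.0233]
ee_rot: [[0.994, 0.108, 0.001], [0.108, -0.994, 0.0], [0.001, -0.0, -1.0]]
wrist_force: [-4.1, -0.9, 12.6]
gripper_width: 0.276
time_s: 19.58
tcp_pos: [0.439, 0.2234, 0.0232]
ee_rot: [[0.994, 0.108, 0.001], [0.108, -0.994, 0.0], [0.001, -0.0, -1.0]]
wrist_force: [-6.9, -0.9, 17.0]
gripper_width: 0.28
19.625 [0.439  0.2234 0.0232] [[0.994, 0.108, 0.001], [0.108, -0.994, 0.0], [0.001, -0.0, -1.0]] [-6.48 -2.23 18.04] [-0.47  1.86 -0.09] 0.279061038698592 [ 46.  21. -31.   0. -38.  50.]
```

View pics/w18.png

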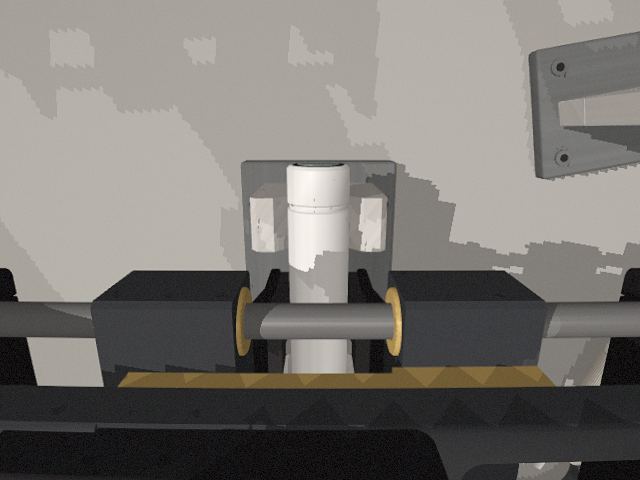

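Barrel (287-349, mid 318) is centred on the block (250-386, mid 318). Net push is about 19 N with a cross-V component of about −1.5 N, so both faces are well loaded. Final checks on the whole scene.

```bash
python3 -m crank '[{"linear":[0,0,0],"delta_rot":[0,0,0],"gripper":0},{"linear":[0,0,0],"delta_rot":[0,0,0],"gripper":0},{"linear":[0,0,0],"delta_rot":[0,0,0],"gripper":0}]'
python3 - <<'E'
from h import *
a=cam('scene')['img'];b=cam('side')['img'];cv2.imwrite('pics/fin.png',np.hstack([cv2.resize(a[150:330,180:460],(400,257)),cv2.resize(b[120:310,140:420],(400,257))]))
s=r.sense();print(s['time_s'],s['tcp_pos'],s['wrist_force'],s['gripper_width'],s['joint_velocities'])
E
```

```text
time_s: 20.0
tcp_pos: [0.439, 0.2234, 0.0232]
ee_rot: [[0.994, 0.108, 0.001], [0.108, -0.994, 0.0], [0.001, -0.0, -1.0]]
wrist_force: [-6.4, -1.3, 17.3]
gripper_width: 0.28
20.1 [0.43900323 0.22344208 0.02321506] [-6.09710395 -0.86274528 18.11726789] 0.2759606806407513 [-0.03010399  0.04953881  0.02907763 -0.11908146  0.03276891 -0.02226295]
```

View pics/fin.png

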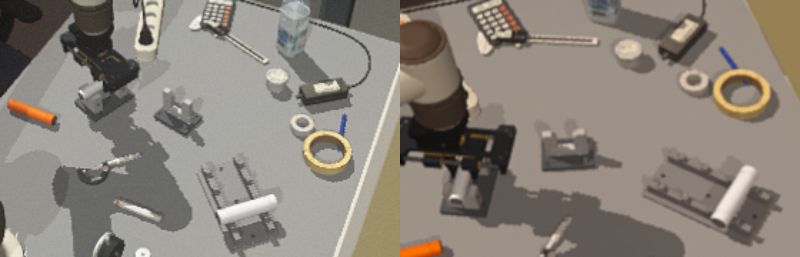

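The thick barrel lies in the rack, the ring and pot have not moved, and the slim barrel is in the V-blocks under a steady push. Handing in.

```bash
python3 -c "
from station import workorder
print(workorder.finish_job())"
```

```text
the job is handed in; nothing more can be done
None
```

The slim barrel went right down the gap gauge and is now held in the V-blocks, pressed down onto both faces. I handed the job in at about 20 s, and no verdict is reported.

- **Grasp:** The first grasp slipped, and the barrel stayed in the rack. The fingers turned out to end about 20–25 mm above the reported TCP, which disagrees with the description. I regripped about 18 mm deeper and it held.
- **Gauge:** I lowered the barrel level between the jaws until the floor was felt at the expected height. The second grip did not slip in any later picture.
- **V-blocks:** Contact came at the predicted height. The last picture showed the barrel centred crosswise within about 0.5 mm. Lengthwise it was also within about 0.5 mm, measured just before seating, with the yaw aligned.
- **Push:** It was steady at about 17–18 N, with a cross-V component of only about 0.3–1.5 N, so both faces bear. There is also about 6 N of unexplained force along the V, which I left alone. The individual face forces could not be measured.
- **Rest of the desk:** In the final views the thick barrel lies in the rack, and the ring gauge and oil pot have not visibly moved.

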